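Load the ultrasonic cleaner from the blocked specimen drawer

TASK

Load the ultrasonic cleaner: stand the small dark wooden crate that blocks the low specimen drawer well aside, clear of its cork mat and not at the edge of the bench, then pull the drawer well open and put every specimen that lies in it into the cleaner's basin. When all of them are in, push the drawer fully shut and stand the crate upright in the middle of its cork mat again, long side parallel to the drawer as before. Turn the cleaner's dial so that its white pointer line points at the index tab (before or after, as you like), without shifting the tab, and leave the other things on the bench where they are.

Things in the scene. Friction and masses are not known exactly. Their poses are not given: they have to be found in the camera images.
- crate_c (a point): Small empty crate of dark wood slats, open on top: 60 mm (its x) by 110 mm (its y), 52 mm tall, walls 6 mm, 0.2 to 0.42 kg. Point at its middle, half-way up (26 mm above its underside); z up. It stands on the cork mat at the start, its long side along the drawer's face, and is in the way of the drawer.
- mat_centre (a point): Centre of the cork mat, 100 mm (along x) by 150 mm (along y), 1 mm thick, on the bench 115 mm in front of the drawer's face. Its x axis points from the mat into the drawer unit (the drawer opens along -x), y to the left along the drawer's face, z up. The crate belongs here, upright, its long side along y. The open drawer passes over the mat.
- specimen_cabinet_drawer0 (a joint): Opening of the only drawer of the low wooden unit (210 mm deep, 250 mm wide, 76 mm tall, fixed to the bench). 0 shut, 0.141 m fully open; it slides straight out along the -x axis of mat_centre; a few newtons of friction, no spring.
- specimen_cabinet_drawer0_handle (a point): Middle of the drawer's handle, a level steel bar 11 mm thick and 120 mm long, parallel to the drawer's face, 35 mm in front of it and 42 mm above the bench; it moves with the drawer. It can be pinched from above, one finger behind the bar. x points into the unit, y along the bar, z up.
- drawer_floor (a point): Centre of the drawer's inner floor (22 mm above the bench; inside 165 mm deep along x, 208 mm wide along y, walls 32 mm high above the floor); moves with the drawer. When the drawer is fully open its rear 30 mm are still under the unit's top. The specimens lie side by side across the drawer, 68 mm apart, some 20 mm in front of this point (towards -x).
- ammonite_c (a point): Specimen in the drawer: small grey coiled ammonite, 44 x 48 x 10 mm, 0.07 kg. Point at its centre (5 mm above its underside); x across its 44 mm side, z up. No pose at the start when the drawer does not hold it this time.
- stone_fossil_c (a point): Specimen in the drawer: small lumpy grey fossil, 45 x 51 x 22 mm, 0.06 kg. Point at its centre (11 mm above its underside); x across its 45 mm side, z up. No pose at the start when the drawer does not hold it this time.
- dark_slate_c (a point): Specimen in the drawer: small dark slate, 47 x 56 x 11 mm, 0.15 kg. Point at its centre (5.5 mm above its underside); x across its 47 mm side, z up. No pose at the start when the drawer does not hold it this time.
- basin (a point): Centre of the steel floor of the cleaner's open, empty basin, 36 mm above the bench. Inside it is 174 mm along x and 172 mm along y, with walls 39 mm high above its floor and 8 mm thick. The cleaner is a white box 190 x 270 x 75 mm, fixed to the bench; its flat control deck lies on the -y side of the basin. z up.
- dial_grip (a point): Point on the vertical axis of the cleaner's black dial, in the upper part of its grip bar (44 mm long, 12 mm wide, 32 mm high, its top 114 mm above the bench; this point 104 mm). It turns with the dial: x is the direction of the white pointer line, along the bar; y across the bar. Under the bar is a round skirt 48 mm across whose top is 82 mm above the bench.
- dial (a joint): Angle of the dial in rad, 0 to 4.7, growing clockwise seen from above; at 0 the pointer points along +x of basin. Stays where it is left (friction 0.03 N m).
- index_tab (a joint): Angle of the index tab in rad, counted as the dial's: the dial points at the tab when the two values are equal. The tab is a dark block with a white line on a tight ring on the deck round the dial, 33 mm from the axis, top 82 mm above the bench. At the start it lies 0.7 to 3.1 rad clockwise of the pointer.
- pointer_tip (a point): Point 20 mm from the dial's axis, over the outer end of the white pointer line; turns with the dial.
- tab_mark (a point): Point 20 mm from the dial's axis in the direction of the index tab (13 mm inside the tab): pointer_tip comes here when the dial is set right.
- big_ammonite_c (a point): Bystander: large tan ammonite on the bench, 65 x 71 x 15 mm; point at its centre. Not one of the drawer's specimens; leave it.
- glue_c (a point): Bystander: brown glue bottle on the bench, 36 mm across, 95 mm tall; point half-way up. Leave it.

How it is judged:
By the outcome, as a careful person would: the job done as asked, in the order asked, and still so for the second after the job is handed in, with the robot touching nothing.
Of ammonite, stone_fossil, dark_slate only 2 to 3 are there at a start; the rules pass over those that are not, and their reading is None.
At some moment in a run one of crate may be knocked a few centimetres aside while the robot is not near it.
Once in a run the grip may slacken for a moment while it holds something.
It also fails if it takes over 208 s, if anything falls off the work surface, if the arm or the gripper's body presses on something with over 40 N, if the wrist force passes 120 N, or if a joint passes its speed limit or range.

ROBOT

A 7-joint arm with a two-finger parallel gripper is mounted at the origin on a cart in front of the work surface, level with it; the furniture and walls round the work are solid. World frame = base frame: x ahead of the robot, y to its left, z up, the work surface at z = 0. Lengths are in mm, angles in rad, forces in N, time in s.
With the tool pointing down it reaches from about 400 to 875 mm from the base axis. Payload 4.4 kg.
Tool frame: the origin (TCP) lies at the very end of the fingers, on their centre line; the grasp point (between the pads) lies 19 mm behind it; z points along the fingers, y is the direction in which the jaws open and shut (so a half turn about z gives the same grasp; the last joint's range is limited). The gripper opens to 85 mm and grips with 20 to 120 N. Pads are 22 mm wide; open, the fingers measure 114 mm over their backs; the gripper's body (76 mm by 85 mm) begins 54 mm behind the grasp point. The pads swing forward as they close: fully open they stand 13 mm farther back than shut.
Start: joints at [-1.401, 0.628, 0.038, 1.517, -0.027, 0.996, -0.02], TCP at [151.827, 632.034, 203.013] pointing down, gripper open.
Joint ranges: [-3.06, 3.06], [-0.37, 2.12], [-1.25, 1.32], [0.18, 2.47], [-1.1, 4.24], [0.23, 1.98], [-2.94, 2.94]. Speed limits (rad/s): [2.57, 2.57, 3.14, 3.14, 3.14, 3.14, 3.14].

INTERFACE

Orientations are given as [roll, pitch, yaw] about the fixed x, y, z axes, in that order (R = Rz(yaw) Ry(pitch) Rx(roll)).
In Python, from cell import read_state, get_image, finish_job gives the robot as it stands.
- The arm moves only by the tool carry_out, never from a script. Its argument "series" is a list that holds one entry, the list of rows, each a list of 7 numbers: the shift along the tool's x, y, z in cm, then the turn, a rotation vector about the tool's x, y, z in rad, then the finger opening in cm, from 0 to 8.54. In form: [[[x, y, z, wx, wy, wz, grip], ...]]. A call has 1 to 5 rows; each row is the pose to reach, as a shift and turn from the pose commanded when the call began, along the tool's axes at that moment; what a row does not reach only later rows make up. A row lasts 1/12 s, in which the tool goes at most 41.7 mm and 7.16 degrees, less where a joint would pass 70% of its speed; a pose out of reach is approached as far as the arm can. A call with a gripper value outside its range is refused whole. The fingers move at their own pace and stop on an object; the grip force is fixed at half the most. Time passes only in rows, so rows that repeat a pose let the fingers close. It gives the time, the measured TCP pose, the force and the opening at its end, in the units of the state.
- read_state(): the state, without advancing time (a new reading comes with each control period).
- get_image(name): name is "side" or "top"; returns a dict with "img" (384x512x3 uint8, blue, green, red), "z_map" (384x512 float32, mm along the optical axis (not along the pixel's ray), 0 where there is no reading), "mtx" (3x3 intrinsics, pixels), "T" (4x4, takes a point from camera to world coordinates). Camera axes: x right, y down, z forward; pixel columns grow to the right and rows downward; lengths in mm; the calibration is good to about 2 mm. A picture is of the moment at which its call begins.
- finish_job(): hands the job in, once; it reports no verdict.
The state is a dict: "clock": time; "qpos": joint angles; "qd": joint speeds; "tau": joint torques, N m; "eef_pos": TCP position; "tool_rot": TCP orientation; "force": force on the tool from outside, world axes, zero at the start; "torque": the same for the moment, N m; "width": finger opening in mm.
Only numpy, scipy, OpenCV 4.12 (cv2) and the standard library are available. Lean on these libraries where they do the work, as an engineer would, in place of code of your own. Each camera call takes 0.05 s, during which the arm holds its last target.

## Working session

There is one attempt and no reset: what is moved stays moved. The work goes in short steps, Python scripts to look and compute and a tool call to move; the robot and the scene stay as the last step left them, time stands still between calls to the robot, and variables do not carry over. Pictures are saved under pics/ and viewed, and the job is handed in when it is done.

Besides the shell and the picture viewer there is one more tool, called after "Request:" as a command line: name --argument value ..., lists and objects as JSON in quotes. carry_out: Moves the arm, as the interface text tells. Its arguments: {"type":"object","properties":{"series":{"type":"array","items":{"type":"array","items":{"type":"array","items":{"type":"number"}}}}},"required":["series"]}

```bash
ls; mkdir -p pics; python3 - <<'E'
from cell import *
import cv2
print(read_state())
for n in("side","top"):
    d=get_image(n); cv2.imwrite(f"pics/{n}0.png",d["img"]); print(n,d["mtx"].round(1).tolist(),d["T"].round(3).tolist())
E
```

```text
pics
{'clock': 0.0, 'qpos': array([-1.40080532,  0.62934076,  0.03842308,  1.51838653, -0.02700574,
        0.99632954, -0.01997243]), 'qd': array([9.79641404e-04, 8.01922729e-04, 1.53968095e-03, 4.43716621e-06,
       6.32190277e-04, 1.64339819e-03, 8.83917225e-04]), 'tau': array([ 2.21580317e-04, -5.63388956e+01,  1.22586932e+00, -1.93439215e+01,
        1.09137470e-02,  1.06904531e-02,  8.34723490e-08]), 'eef_pos': array([151.64447216, 631.34188195, 202.08637456]), 'tool_rot': array([-3.13964583e+00,  1.01150874e-05,  2.90584095e+00]), 'force': array([-0.19465797,  0.56548304,  0.55264676]), 'torque': array([ 0.01813228, -0.00679869, -0.02712446]), 'width': 85.2622616055545}
side [[387.7, 0.0, 259.9], [0.0, 387.7, 189.8], [0.0, 0.0, 1.0]] [[-0.983, -0.107, 0.149, 411.836], [-0.183, 0.526, -0.831, 837.399], [0.011, -0.844, -0.537, 646.645], [0.0, 0.0, 0.0, 1.0]]
top [[362.1, 0.0, 252.0], [0.0, 362.1, 187.3], [0.0, 0.0, 1.0]] [[-0.03, -0.996, 0.082, 472.806], [-1.0, 0.029, -0.01, 19.052], [0.007, -0.083, -0.997, 1018.505], [0.0, 0.0, 0.0, 1.0]]
```

View pics/side0.png

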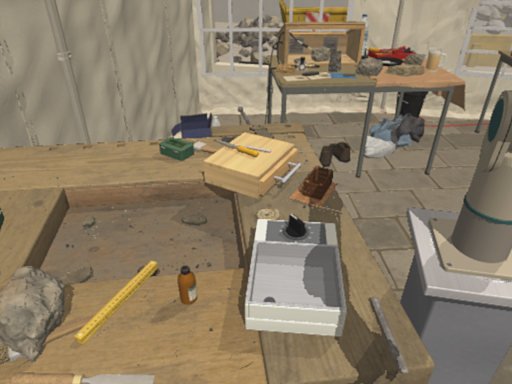

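View pics/top0.png

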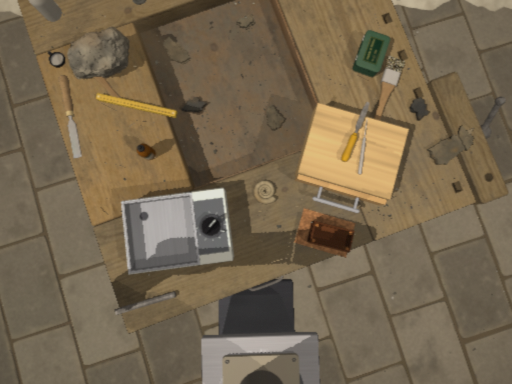

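```bash
cat > h.py <<'E'
import numpy as np, cv2
from cell import *
from scipy.spatial.transform import Rotation as R
np.set_printoptions(precision=2,suppress=True)
def ray(d,u,v,z):
    K=d["mtx"];T=d["T"]
    u=np.atleast_1d(u).astype(float);v=np.atleast_1d(v).astype(float)
    r=np.stack([(u-K[0,2])/K[0,0],(v-K[1,2])/K[1,1],np.ones_like(u)],-1)@T[:3,:3].T
    t=(z-T[2,3])/r[:,2]
    return T[:3,3]+r*t[:,None]
def cloud(d):
    K=d["mtx"];T=d["T"];Z=d["z_map"]
    v,u=np.mgrid[:Z.shape[0],:Z.shape[1]]
    P=np.stack([(u-K[0,2])/K[0,0]*Z,(v-K[1,2])/K[1,1]*Z,Z],-1)@T[:3,:3].T+T[:3,3]
    P[Z==0]=np.nan
    return P
def proj(d,p):
    p=np.atleast_2d(p);T=d["T"];K=d["mtx"]
    c=(p-T[:3,3])@T[:3,:3]
    return np.stack([K[0,0]*c[:,0]/c[:,2]+K[0,2],K[1,1]*c[:,1]/c[:,2]+K[1,2]],-1)
def crop(d,u0,v0,u1,v1,s,name):
    cv2.imwrite("pics/"+name,cv2.resize(d["img"][v0:v1,u0:u1],None,fx=s,fy=s,interpolation=cv2.INTER_CUBIC))
def tool(yaw=None):
    s=read_state(); return s["eef_pos"],R.from_euler("xyz",s["tool_rot"]),s
def go(target,yaw,n=None):
    """tool-frame shift in cm and rotvec to reach a downward pose"""
    p,r,s=tool(); 
    rt=R.from_euler("xyz",[np.pi,0,yaw])
    best=min((R.from_euler("xyz",[np.pi,0,yaw+k*np.pi]) for k in(0,1)),key=lambda q:(r.inv()*q).magnitude())
    print("shift cm",r.inv().apply(np.array(target)-p)/10,"rotvec",(r.inv()*best).as_rotvec(),"q7",s["qpos"][6])
E
python3 - <<'E'
from h import *
d=get_image("top"); s=get_image("side")
crop(d,280,80,430,270,4,"cab.png"); crop(d,110,170,280,290,4,"cln.png")
crop(s,190,120,360,240,4.5,"s1.png")
P=cloud(d)
Z=P[...,2]
for u,v in[(150,150),(265,190),(330,232),(350,150),(335,205),(210,226),(160,230),(250,250)]: print(u,v,P[v,u])
# cabinet top
m=((abs(Z-76)<5)).astype(np.uint8); m[:, :280]=0; m[:,430:]=0
n,l,st,c=cv2.connectedComponentsWithStats(m); i=1+np.argmax(st[1:,4]); vv,uu=np.nonzero(l==i); pts=ray(d,uu,vv,76)[:,:2].astype(np.float32)
print("cab",st[i],cv2.minAreaRect(pts))
m=((abs(Z-75)<5)).astype(np.uint8); m[:,280:]=0;m[:160]=0
vv,uu=np.nonzero(m); pts=ray(d,uu,vv,75)[:,:2].astype(np.float32)
print("cln",cv2.minAreaRect(pts))
m=((abs(Z-52)<5)).astype(np.uint8); m[:,:285]=0;m[:,370:]=0; m[:205]=0;m[270:]=0
vv,uu=np.nonzero(m); pts=ray(d,uu,vv,52)[:,:2].astype(np.float32)
print("crate",len(pts),cv2.minAreaRect(pts))
E
```

```text
150 150 [661.52 281.36  52.9 ]
265 190 [548.48 -27.26  -0.62]
330 232 [ 425.65 -203.75    6.8 ]
350 150 [ 638.93 -246.54   93.54]
335 205 [ 499.05 -211.48   48.21]
210 226 [454.41 117.17 116.02]
160 230 [446.12 260.15  37.41]
250 250 [382.24  19.96  -0.88]
cab [ 298  103  110   97 6463] ((640.4468383789062, -258.40863037109375), (250.77435302734375, 196.0922393798828), 71.87348175048828)
cln ((288.7364501953125, 173.83700561523438), (540.7791748046875, 289.0221252441406), 13.059496879577637)
crate 321 ((448.27764892578125, -205.19931030273438), (110.64533996582031, 126.36121368408203), 74.33162689208984)
```

View pics/cab.png

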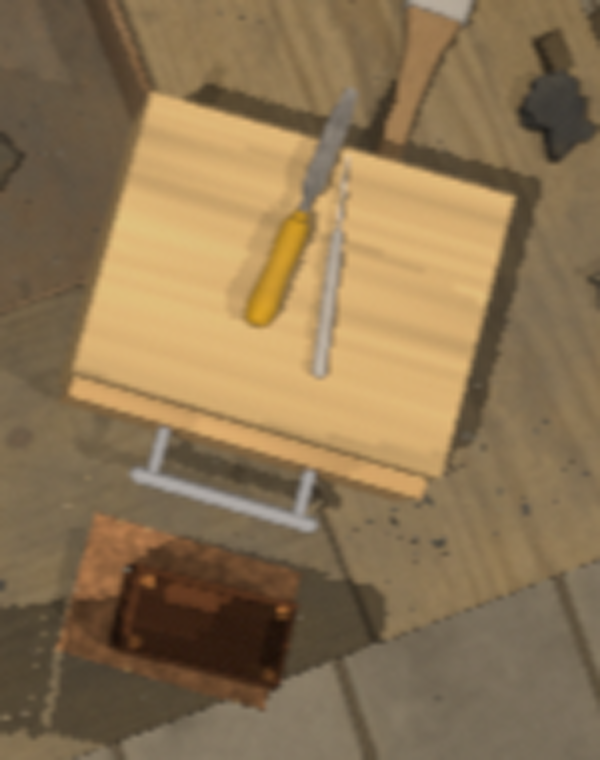

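View pics/cln.png

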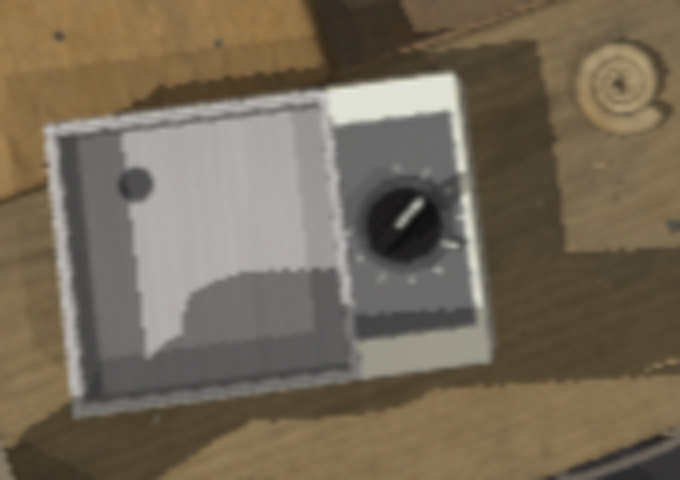

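View pics/s1.png

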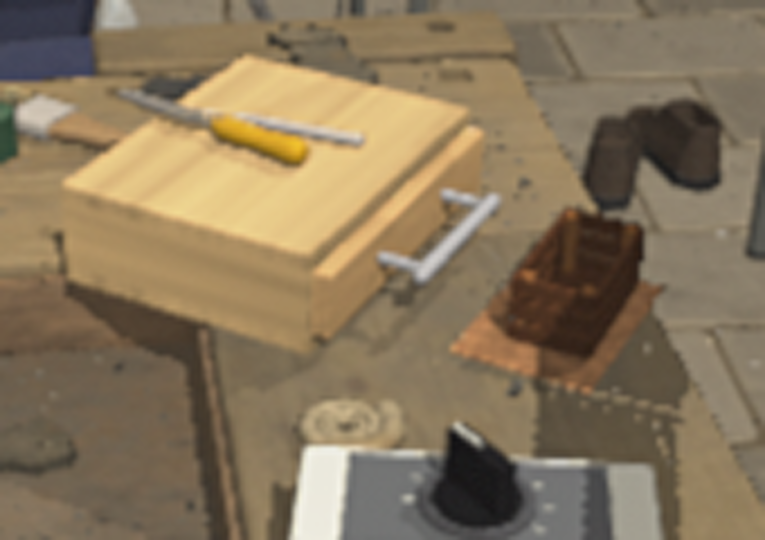

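```bash
python3 - <<'E'
from h import *
d=get_image("top"); s=get_image("side")
crop(d,190,205,235,245,14,"dial_t.png"); crop(s,265,205,330,250,12,"dial_s.png")
P=cloud(d);Z=P[...,2]
m=((abs(Z-75)<4)).astype(np.uint8); m[:,245:]=0;m[:180]=0;m[280:]=0;m[:,:115]=0
vv,uu=np.nonzero(m); pts=ray(d,uu,vv,75)[:,:2].astype(np.float32)
r=cv2.minAreaRect(pts);print("cln",r); print(cv2.boxPoints(r))
b=cv2.boxPoints(r)
# dial top z~114
m=((abs(Z-114)<4)).astype(np.uint8); m[:,245:]=0;m[:190]=0;m[270:]=0;m[:,180:]*=1;m[:,:180]=0
vv,uu=np.nonzero(m); pts=ray(d,uu,vv,114)[:,:2].astype(np.float32); print(len(pts)); print("dial",cv2.minAreaRect(pts))
m=((Z>48)&(Z<58)).astype(np.uint8); m[:,:300]=0;m[:,365:]=0; m[:212]=0;m[270:]=0
vv,uu=np.nonzero(m); pts=ray(d,uu,vv,52)[:,:2].astype(np.float32); print(uu.min(),uu.max(),vv.min(),vv.max())
print("crate",len(pts),cv2.minAreaRect(pts))
# mat (z<8, orange hue)
hsv=cv2.cvtColor(d["img"],cv2.COLOR_BGR2HSV)
for p in [(300,222),(305,240),(330,232),(350,250),(270,240),(320,197)]: print(p,hsv[p[1],p[0]],P[p[1],p[0]])
E
```

```text
cln ((444.9559020996094, 210.25900268554688), (189.619873046875, 269.833740234375), 5.769697189331055)
[[337.06 334.96]
 [364.19  66.49]
 [552.85  85.56]
 [525.72 354.02]]
87
dial ((454.15478515625, 120.71058654785156), (11.987581253051758, 43.74231719970703), 46.87321472167969)
309 357 212 252
crate 259 ((440.1171569824219, -202.94354248046875), (109.66951751708984, 109.42815399169922), 74.3316879272461)
(300, 222) [ 13 138 153] [ 455.66 -122.49   -0.74]
(305, 240) [ 14 143  89] [ 405.24 -134.39   -0.46]
(330, 232) [ 11 168  73] [ 425.74 -203.35    8.62]
(350, 250) [ 15  87 109] [ 292.15 -488.12 -841.26]
(270, 240) [19 88 81] [408.32 -36.53   1.61]
(320, 197) [ 18  52 107] [ 524.27 -182.22   -2.77]
```

View pics/dial_t.png

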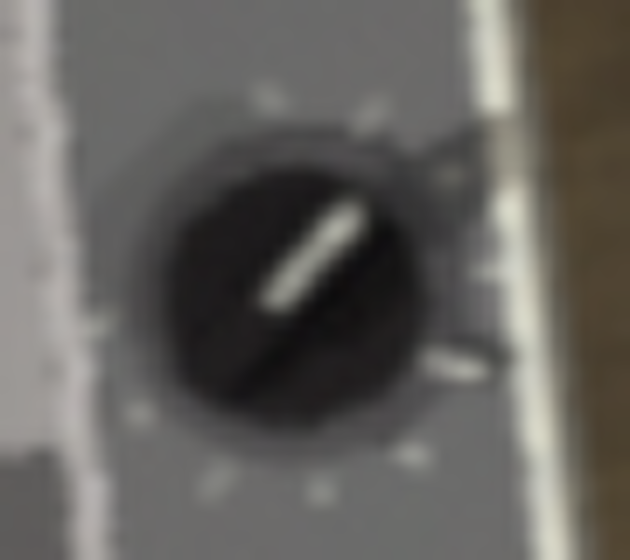

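View pics/dial_s.png

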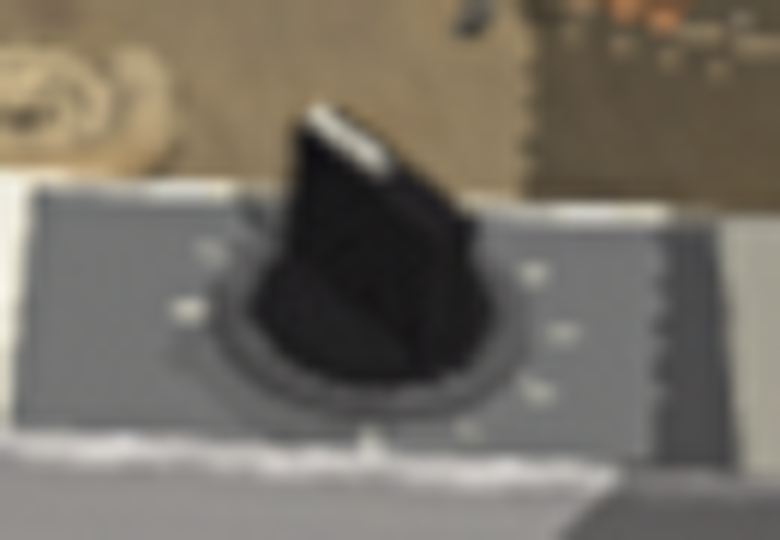

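```bash
python3 - <<'E'
from h import *
d=get_image("top"); P=cloud(d);Z=P[...,2]
print(Z[222:240,214:230].round(0).astype(int))
m=((abs(Z-114)<4)).astype(np.uint8); m[:,245:]=0;m[:190]=0;m[270:]=0;m[:,:180]=0
vv,uu=np.nonzero(m); pts=ray(d,uu,vv,114)[:,:2]; c=pts.mean(0)
w=np.linalg.svd(pts-c)[2][0]; print("c",c,"bar dir",np.degrees(np.arctan2(w[1],w[0])))
g=d["img"].astype(int).min(2)
mm=np.zeros_like(g,bool); mm[217:228,205:218]=1
# pointer line
w_=(g>110)&mm; vv,uu=np.nonzero(w_); q=ray(d,uu,vv,114)[:,:2]; print("pointer centroid",q.mean(0),len(q)); 
dp=q.mean(0)-c; print(np.degrees(np.arctan2(dp[1],dp[0])),np.hypot(*dp))
mm[:]=0; mm[228:234,219:226]=1
w_=(g>120)&mm; vv,uu=np.nonzero(w_); q=ray(d,uu,vv,82)[:,:2]; print("tab",uu,vv,q.mean(0)); dp=q.mean(0)-c; print(np.degrees(np.arctan2(dp[1],dp[0])),np.hypot(*dp))
print(g[226:236,216:228])
# cabinet edges front
E
```

```text
[[115 117 102  82  83  78  79  81  78  78  77  75  76  77  42   3]
 [114 103  81  82  83  75  79  78  80  74  77  76  77  72  45  -1]
 [104  84  86  82  82  78  80  78  77  76  78  80  74  75  52   8]
 [ 81  83  86  84  85  83  79  80  76  76  78  79  76  77  59  10]
 [ 83  81  80  82  84  84  81  80  77  73  77  77  76  77  65  21]
 [ 84  81  83  81  81  81  80  82  77  76  77  78  74  76  66  22]
 [ 81  82  84  82  80  80  78  81  76  78  73  75  74  76  72  31]
 [ 83  83  79  84  80  75  79  80  75  77  78  76  75  75  73  37]
 [ 82  82  83  81  81  81  83  83  83  82  76  75  75  75  72  43]
 [ 81  82  81  84  76  80  84  83  85  83  74  76  77  77  75  46]
 [ 81  81  83  74  82  79  78  76  81  83  78  77  75  74  75  53]
 [ 82  82  78  80  78  80  78  77  77  75  77  79  76  75  76  59]
 [ 81  77  80  80  80  77  78  77  77  74  77  78  76  74  71  63]
 [ 77  77  80  81  75  76  78  74  77  77  76  74  75  75  72  69]
 [ 81  82  76  77  77  75  73  74  74  75  76  77  76  75  75  74]
 [ 78  77  78  79  75  80  76  77  76  76  78  74  77  75  76  74]
 [ 75  76  76  75  74  80  74  74  75  76  74  77  75  76  77  74]
 [ 80  78  76  72  75  76  77  78  76  76  74  78  77  73  74  77]]
c [454.33 120.65] bar dir 135.85078611084288
pointer centroid [461.66 113.11] 12
-45.78802570423681 10.515843983147839
tab [221 221 222 223 224] [230 231 231 231 231] [440.52  89.83]
-114.12632741470244 33.7687942910876
[[ 19  23  27  33  48  68  76  91 106 127 177 194]
 [ 21  27  30  37  52  68  75  90 105 124 177 199]
 [ 25  30  31  39  59  73  73  85  98 114 167 198]
 [ 30  30  32  46  71  80  73  71  75  93 140 185]
 [ 29  32  36  63 108 125 119 108  88  77 113 173]
 [ 29  33  46  72 105 129 147 155 126  91 131 185]
 [ 33  44  65  77  84  92 103 109 100 100 138 185]
 [ 48  59  73  80  83  94 103 106 105 108 130 180]
 [ 72  74  78  83  95 104 106 107 106 108 126 176]
 [ 77  77  82  95 105 107 106 107 106 108 125 176]]
```

```bash
python3 - <<'E'
from h import *
d=get_image("top"); s=get_image("side"); P=cloud(d);Z=P[...,2]
def c4(l,z): l=np.array(l)/4-.4; return ray(d,l[:,0]+280,l[:,1]+80,z)
h=c4([(135,475),(316,526)],46); print("handle",h,h.mean(0), np.degrees(np.arctan2(*(h[0]-h[1])[[1,0]])))
c=c4([(95,515),(62,650),(265,708),(300,575)],1); print("mat",c,c.mean(0))
for a,b in((0,3),(1,2)): v=c[a]-c[b]; print(np.degrees(np.arctan2(v[1],v[0])),np.hypot(*v[:2]))
c=c4([(150,93),(517,197),(443,475),(72,375)],76); print("cabtop",c[:,:2])
for a,b in((0,1),(3,2),(0,3),(1,2)): v=c[a]-c[b]; print(np.degrees(np.arctan2(v[1],v[0])),np.hypot(*v[:2]))
f=c4([(68,398),(424,498)],76); print(f); v=f[0]-f[1];print(np.degrees(np.arctan2(v[1],v[0])),np.hypot(*v[:2]))
Ps=cloud(s); 
# merged crate points: height 45..56 near mat, from both cams
for Q in (P,Ps):
    q=Q.reshape(-1,3); k=(abs(q[:,0]-440)<90)&(abs(q[:,1]+195)<110)&(q[:,2]>44)&(q[:,2]<58)&(q[:,0]<500)
    q=q[k]; print(len(q), q.min(0),q.max(0)); r=cv2.minAreaRect(q[:,:2].astype(np.float32)); print(r)
E
```

```text
handle [[ 518.7  -154.53   46.  ]
 [ 480.88 -274.68   46.  ]] [ 499.79 -214.6    46.  ] 72.52918132414003
mat [[ 493.55 -133.22    1.  ]
 [ 400.37 -106.32    1.  ]
 [ 356.18 -245.93    1.  ]
 [ 447.37 -275.19    1.  ]] [ 424.37 -190.16    1.  ]
71.97949693201795 149.29433462038102
72.43612386474399 146.43396349297632
cabtop [[ 771.71 -170.32]
 [ 694.43 -411.08]
 [ 511.38 -350.5 ]
 [ 584.07 -110.7 ]]
72.20593527822265 252.85676301353573
73.13793568822626 250.57598915201885
-17.627861803192253 196.88350196363595
-18.311954992413778 192.81474168379097
[[ 568.99 -107.47   76.  ]
 [ 496.75 -337.16   76.  ]]
72.54097543471079 240.78136057389375
375 [ 373.8  -273.1    44.28] [ 499.38 -135.42   55.05]
((448.1678771972656, -206.17364501953125), (111.83846282958984, 126.86235809326172), 74.27299499511719)
255 [ 376.63 -273.07   44.11] [ 499.43 -138.83   54.82]
((449.2009582519531, -207.1204833984375), (112.67771911621094, 127.4979476928711), 75.55342864990234)
```

```bash
cat >> h.py <<'E'
TH=np.radians(-17.7); MC=np.array([424.,-190.2]); AX=np.array([np.cos(TH),np.sin(TH)]); AY=np.array([-np.sin(TH),np.cos(TH)])
def loc(p): p=np.asarray(p)[...,:2]-MC; return np.stack([p@AX,p@AY],-1)
def wld(x,y): return MC+x*AX+y*AY
BT=np.radians(5.77); BC=np.array([444.96,210.26])
E
python3 - <<'E'
from h import *
d=get_image("top"); s=get_image("side")
for Q in (cloud(d),cloud(s)):
    q=Q.reshape(-1,3); l=loc(q); k=(abs(l[:,0])<58)&(abs(l[:,1])<120)&(q[:,2]>44)&(q[:,2]<58)
    a=l[k]; print(len(a),a.min(0),a.max(0),np.percentile(a,[2,98],axis=0)); r=cv2.minAreaRect(a.astype(np.float32)); print(r)
    # bench edge: points at z~0
q=cloud(d)
for v in range(200,300,10):
    row=q[v]; k=np.nonzero(abs(row[:,2])<6)[0]; print(v,k.min(),k.max(),row[k.max()][:2],row[k.min()][:2])
E
```

```text
285 [-37.17 -64.29] [25.36 47.24] [[-36.01 -62.65]
 [ 24.11  46.17]]
((-5.92991828918457, -8.56662368774414), (59.22126388549805, 110.72545623779297), 2.011662006378174)
219 [-34.95 -70.41] [28.15 46.79] [[-34.17 -65.56]
 [ 25.93  45.39]]
((-3.408693313598633, -11.543598175048828), (60.482444763183594, 118.14766693115234), 2.0825321674346924)
200 83 492 [ 501.54 -671.87] [535.29 484.84]
210 86 454 [ 476.41 -560.52] [507.03 476.86]
220 90 428 [ 450.5  -483.66] [478.7  464.24]
230 93 401 [ 424.9  -404.99] [450.64 456.4 ]
240 96 375 [ 399.38 -330.11] [422.76 447.34]
250 100 338 [ 375.02 -224.86] [394.73 437.01]
260 103 322 [ 348.33 -180.  ] [367.6  426.27]
270 106 295 [ 323.32 -103.45] [339.5  419.86]
280 110 269 [298.14 -30.31] [312.3  407.92]
290 113 243 [273.1   42.53] [284.87 399.92]
```

```bash
python3 - <<'E'
from h import *
go([454.3,120.6,180],np.radians(135.6))
E
```

```text
shift cm [-41.36 -42.66   2.3 ] rotvec [-0.   -0.    0.54] q7 -0.01995788170549623
```

Request:
carry_out --series '[[[-41.4,-42.7,2.3,0,0,0.54,8.5],[-41.4,-42.7,2.3,0,0,0.54,8.5],[-41.4,-42.7,2.3,0,0,0.54,8.5],[-41.4,-42.7,2.3,0,0,0.54,8.5],[-41.4,-42.7,2.3,0,0,0.54,8.5]]]'

```text
clock: 0.97
eef_pos: [258.5, 451.2, 195.1]
tool_rot: [3.141, 0.0, 2.361]
force: [2.0, 0.1, 0.2]
width: 84.8
```

```bash
python3 - <<'E'
from h import *
print(read_state()["qpos"])
go([454.3,120.6,180],np.radians(135.6))
E
```

```text
[-1.24  0.46  0.19  1.89 -0.12  0.8  -0.19]
shift cm [-37.18  -9.69   1.51] rotvec [ 0.    0.   -0.01] q7 -0.19438245325673706
```

Request:
carry_out --series '[[[-37.2,-9.7,1.5,0,0,0,8.5],[-37.2,-9.7,1.5,0,0,0,8.5],[-37.2,-9.7,1.5,0,0,0,8.5],[-37.2,-9.7,1.5,0,0,0,8.5],[-37.2,-9.7,1.5,0,0,0,8.5]]]'

```text
clock: 1.38
eef_pos: [365.6, 272.7, 187.1]
tool_rot: [3.141, -0.0, 2.366]
force: [0.5, 1.0, 0.8]
width: 85.1
```

```bash
python3 - <<'E'
from h import *
print(read_state()["qpos"])
go([454.3,120.6,160],np.radians(135.6))
E
```

```text
[-0.85  0.38  0.2   2.06 -0.12  0.71  0.22]
shift cm [-16.98  -4.66   2.71] rotvec [ 0. -0. -0.] q7 0.22122311573466846
```

Request:
carry_out --series '[[[-17.0,-4.7,2.7,0,0,0,5],[-17.0,-4.7,2.7,0,0,0,5],[-17.0,-4.7,2.7,0,0,0,5],[-17.0,-4.7,2.7,0,0,0,5],[-17.0,-4.7,2.7,0,0,0,5]]]'

```text
clock: 1.8
eef_pos: [456.3, 114.8, 159.6]
tool_rot: [-3.141, 0.004, 2.357]
force: [-0.1, -0.7, -0.2]
width: 50.1
```

```bash
python3 - <<'E'
from h import *
print(read_state()["qpos"])
go([454.3,120.6,89],np.radians(135.6))
E
```

```text
[-0.45  0.45  0.2   2.06 -0.14  0.65  0.62]
shift cm [0.57 0.27 7.06] rotvec [-0.    0.   -0.01] q7 0.6248766695746255
```

Request:
carry_out --series '[[[0,0,0,0,0,0,5],[0,0,0,0,0,0,5],[0,0,3,0,0,0,5],[0,0,3,0,0,0,5]]]'

```text
clock: 2.13
eef_pos: [450.3, 123.0, 127.3]
tool_rot: [-3.137, -0.004, 2.369]
force: [-0.3, 0.4, -1.0]
width: 50.2
```

```bash
python3 - <<'E'
from h import *
print(read_state()["eef_pos"])
go([454.3,120.6,89],np.radians(135.6))
E
```

```text
[450.32 123.02 127.35]
shift cm [-0.47  0.12  3.83] rotvec [-0. -0.  0.] q7 0.637296238511807
```

Request:
carry_out --series '[[[0,0,0,0,0,0,5],[0,0,0,0,0,0,5],[0,0,0,0,0,0,5],[0,0,0,0,0,0,5]]]'

```text
clock: 2.47
eef_pos: [453.7, 122.4, 130.8]
tool_rot: [3.14, 0.001, 2.367]
force: [-0.1, -0.2, 0.6]
width: 50.0
```

```bash
python3 - <<'E'
from h import *
print(read_state()["eef_pos"])
go([454.3,120.6,89],np.radians(135.6))
E
```

```text
[453.72 122.38 130.79]
shift cm [-0.16 -0.09  4.18] rotvec [0. 0. 0.] q7 0.6371953788919754
```

Request:
carry_out --series '[[[-0.15,-0.1,2,0,0,0,5],[-0.15,-0.1,4.1,0,0,0,5],[-0.15,-0.1,4.1,0,0,0,5],[-0.15,-0.1,4.1,0,0,0,5],[-0.15,-0.1,4.1,0,0,0,5]]]'

```text
clock: 2.88
eef_pos: [454.2, 120.1, 89.7]
tool_rot: [3.141, 0.001, 2.366]
force: [0.4, 0.4, 0.8]
width: 50.1
```

Request:
carry_out --series '[[[0,0,0,0,0,0,0.6],[0,0,0,0,0,0,0.6],[0,0,0,0,0,0,0.6],[0,0,0,0,0,0,0.6],[0,0,0,0,0,0,0.6]]]'

```text
clock: 3.3
eef_pos: [453.8, 120.0, 89.1]
tool_rot: [3.141, 0.0, 2.366]
force: [0.1, -0.4, -0.9]
width: 5.9
```

```bash
python3 - <<'E'
from h import *
s=get_image("side");crop(s,230,140,370,250,5,"g1.png")
E
```

```text
(no output)
```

View pics/g1.png

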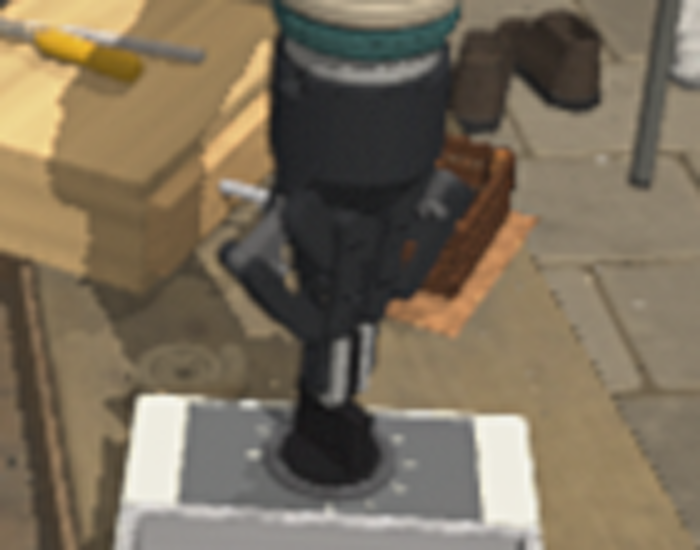

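Request:
carry_out --series '[[[0,0,0,0,0,0,0],[0,0,0,0,0,0,0],[0,0,0,0,0,0,0]]]'

```text
clock: 3.6
eef_pos: [453.6, 119.9, 88.8]
tool_rot: [-3.141, -0.0, 2.366]
force: [-0.0, 0.8, 0.9]
width: 0.1
```

```bash
python3 - <<'E'
from h import *
s=get_image("side");d=get_image("top");crop(s,260,180,330,250,10,"g2.png");crop(d,185,200,240,250,12,"g3.png")
p=read_state()["eef_pos"]
for q in (p,[454.3,120.6,114],[454.3,120.6,82]): print((proj(s,q)-[260,180])*10,(proj(d,q)-[185,200])*12)
Ps=cloud(s); k=(abs(Ps[...,0]-454)<60)&(abs(Ps[...,1]-120)<60)
vv,uu=np.nonzero(k); print(uu.min(),uu.max(),vv.min(),vv.max())
print(Ps[222:232:2,288:304:3,:].round(0).astype(int).tolist())
E
```

```text
[[360.96 480.97]] [[301.   313.07]]
[[364.43 395.33]] [[284.5  312.81]]
[[355.99 505.42]] [[301.22 309.23]]
267 350 0 265
[[[474, 106, 93], [467, 118, 103], [460, 120, 106], [452, 129, 113], [445, 131, 116], [439, 131, 117]], [[474, 106, 87], [466, 116, 96], [459, 122, 101], [452, 132, 110], [445, 136, 114], [438, 132, 112]], [[474, 108, 83], [466, 116, 90], [459, 120, 94], [451, 130, 103], [444, 137, 110], [438, 131, 106]], [[473, 117, 84], [466, 114, 83], [458, 125, 92], [451, 131, 98], [444, 136, 103], [437, 130, 99]], [[472, 123, 82], [465, 122, 83], [458, 122, 84], [451, 130, 91], [444, 134, 96], [437, 129, 93]]]
```

View pics/g2.png

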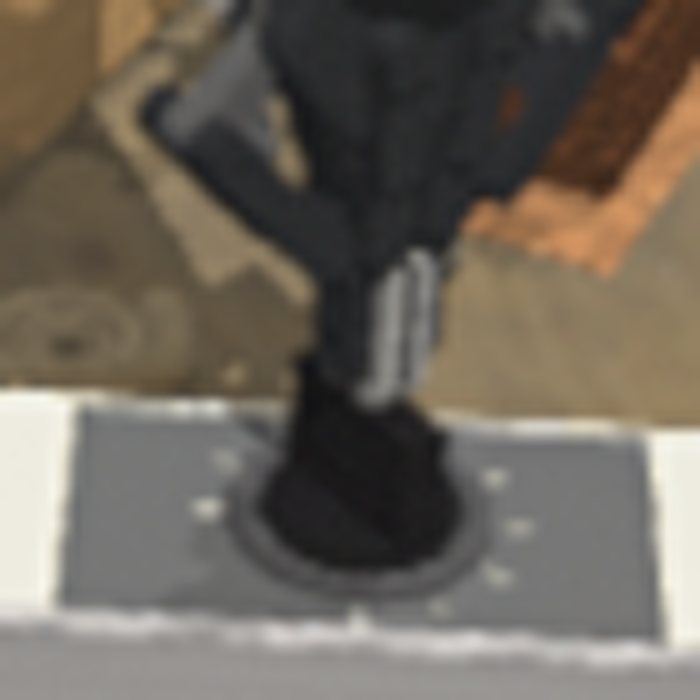

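View pics/g3.png

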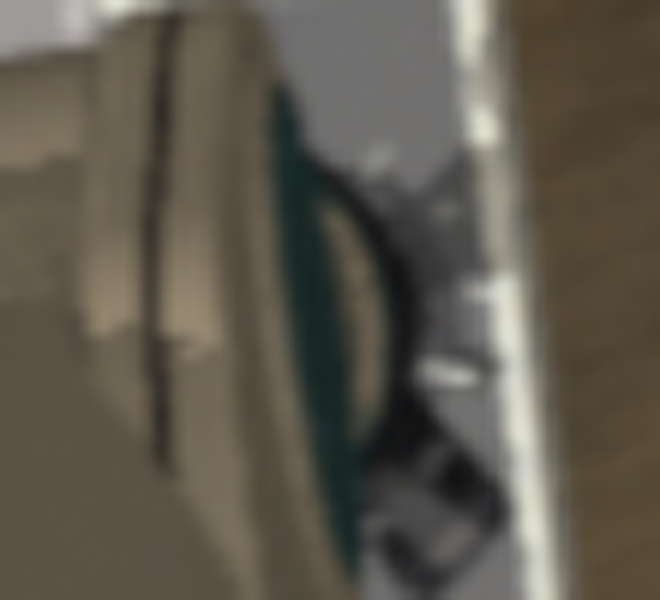

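```bash
python3 - <<'E'
from h import *
s=get_image("side");Ps=cloud(s)
for v in range(206,228,2): print(v,[tuple(Ps[v,u].round(0).astype(int)) for u in range(290,306,2)])
print(read_state()["width"])
E
```

```text
206 [(np.int64(469), np.int64(150), np.int64(170)), (np.int64(465), np.int64(145), np.int64(167)), (np.int64(461), np.int64(133), np.int64(159)), (np.int64(457), np.int64(137), np.int64(163)), (np.int64(452), np.int64(136), np.int64(162)), (np.int64(448), np.int64(127), np.int64(157)), (np.int64(444), np.int64(125), np.int64(156)), (np.int64(447), np.int64(-59), np.int64(30))]
208 [(np.int64(487), np.int64(-82), np.int64(2)), (np.int64(466), np.int64(126), np.int64(148)), (np.int64(461), np.int64(132), np.int64(153)), (np.int64(457), np.int64(128), np.int64(151)), (np.int64(452), np.int64(130), np.int64(153)), (np.int64(448), np.int64(127), np.int64(151)), (np.int64(444), np.int64(122), np.int64(149)), (np.int64(448), np.int64(-89), np.int64(3))]
210 [(np.int64(486), np.int64(-72), np.int64(2)), (np.int64(465), np.int64(127), np.int64(144)), (np.int64(461), np.int64(133), np.int64(148)), (np.int64(456), np.int64(130), np.int64(147)), (np.int64(452), np.int64(131), np.int64(149)), (np.int64(448), np.int64(130), np.int64(148)), (np.int64(443), np.int64(124), np.int64(144)), (np.int64(4
[... 2373 characters left out ...]
64(118), np.int64(98)), (np.int64(459), np.int64(123), np.int64(102)), (np.int64(454), np.int64(128), np.int64(107)), (np.int64(449), np.int64(132), np.int64(110)), (np.int64(445), np.int64(135), np.int64(113)), (np.int64(440), np.int64(134), np.int64(113)), (np.int64(437), np.int64(86), np.int64(78))]
226 [(np.int64(469), np.int64(113), np.int64(87)), (np.int64(464), np.int64(118), np.int64(92)), (np.int64(459), np.int64(123), np.int64(97)), (np.int64(454), np.int64(127), np.int64(100)), (np.int64(449), np.int64(131), np.int64(104)), (np.int64(444), np.int64(135), np.int64(108)), (np.int64(440), np.int64(135), np.int64(108)), (np.int64(437), np.int64(101), np.int64(83))]
0.22863936254106876
```

Request:
carry_out --series '[[[0,0,-2,0,0,0,0],[0,0,-4,0,0,0,0],[0,0,-5,0,0,0,0],[0,0,-5,0,0,0,0],[0,0,-5,0,0,0,0]]]'

```text
clock: 4.17
eef_pos: [453.9, 120.1, 139.0]
tool_rot: [3.141, 0.0, 2.366]
force: [0.2, 0.3, -1.0]
width: 0.2
```

```bash
python3 - <<'E'
from h import *
s=get_image("side");crop(s,260,160,330,250,8,"g4.png")
p=read_state()["eef_pos"];print(p,(proj(s,p)-[260,160])*8)
E
```

```text
[453.29 119.94 138.45] [[300.69 405.73]]
```

View pics/g4.png

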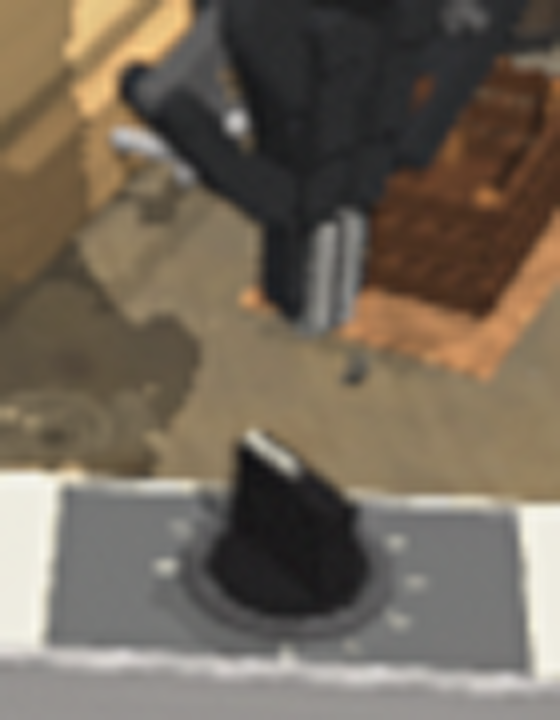

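```bash
python3 - <<'E'
from h import *
s=get_image("side");Ps=cloud(s)
for v in range(190,206,1): print(v,[Ps[v,u].round(0).astype(int).tolist() for u in range(294,306,3)])
E
```

```text
190 [[464, 127, 197], [457, 133, 201], [451, 131, 201], [445, 125, 198]]
191 [[464, 132, 197], [457, 131, 198], [451, 132, 199], [445, 123, 194]]
192 [[464, 128, 192], [457, 130, 194], [451, 130, 195], [445, 124, 192]]
193 [[464, 127, 189], [457, 129, 191], [450, 130, 193], [444, 124, 190]]
194 [[463, 128, 188], [457, 129, 189], [450, 132, 192], [444, 123, 186]]
195 [[463, 126, 183], [457, 129, 186], [450, 126, 185], [444, 122, 183]]
196 [[463, 126, 181], [456, 131, 185], [450, 131, 186], [444, 122, 180]]
197 [[463, 131, 181], [456, 128, 181], [450, 130, 183], [444, 122, 178]]
198 [[463, 129, 178], [456, 130, 179], [450, 130, 180], [444, 122, 175]]
199 [[463, 119, 168], [456, 130, 177], [449, 130, 177], [443, 122, 173]]
200 [[480, -124, 3], [456, 128, 173], [449, 128, 174], [454, -128, 4]]
201 [[480, -123, 0], [456, 127, 169], [449, 128, 171], [454, -121, 5]]
202 [[479, -116, 1], [471, -114, 4], [462, -121, 0], [453, -120, 2]]
203 [[479, -110, 2], [470, -112, 1], [461, -112, 3], [453, -113, 4]]
204 [[478, -104, 2], [470, -106, 2], [461, -106, 3], [450, -62, 35]]
205 [[478, -100, 2], [469, -99, 3], [460, -102, 3], [450, -59, 33]]
```

Request:
carry_out --series '[[[0,0,0,0,0,0,5],[0,0,0,0,0,0,5],[0,0,2,0,0,0,5],[0,0,5,0,0,0,5],[0,0,5,0,0,0,5]]]'

```text
clock: 4.68
eef_pos: [450.4, 119.1, 85.0]
tool_rot: [-3.134, -0.004, 2.366]
force: [-1.0, -0.8, -0.7]
width: 50.3
```

Request:
carry_out --series '[[[0,0,1.2,0,0,0,5],[0,0,2.2,0,0,0,5],[0,0,2.6,0,0,0,5],[0,0,2.6,0,0,0,5],[0,0,2.6,0,0,0,5]]]'

```text
clock: 5.1
eef_pos: [453.7, 119.9, 63.3]
tool_rot: [-3.142, -0.0, 2.366]
force: [-0.1, -0.2, 0.4]
width: 49.8
```

Request:
carry_out --series '[[[0,0,0,0,0,0,0.6],[0,0,0,0,0,0,0.6],[0,0,0,0,0,0,0.6],[0,0,0,0,0,0,0.6],[0,0,0,0,0,0,0.6]]]'

```text
clock: 5.52
eef_pos: [453.4, 119.6, 63.6]
tool_rot: [-3.141, -0.0, 2.366]
force: [-1.3, -1.5, 7.1]
width: 10.7
```

Request:
carry_out --series '[[[0,0,0,0,0,0.12,0.6],[0,0,0,0,0,0.24,0.6],[0,0,0,0,0,0.36,0.6],[0,0,0,0,0,0.48,0.6],[0,0,0,0,0,0.6,0.6]]]'

```text
clock: 5.93
eef_pos: [453.9, 119.8, 63.6]
tool_rot: [3.141, -0.0, 1.76]
force: [-1.4, -1.1, 5.4]
width: 10.8
```

Request:
carry_out --series '[[[0,0,0,0,0,0.12,0.6],[0,0,0,0,0,0.24,0.6],[0,0,0,0,0,0.36,0.6],[0,0,0,0,0,0.48,0.6],[0,0,0,0,0,0.6,0.6]]]'

```text
clock: 6.35
eef_pos: [454.4, 119.8, 63.6]
tool_rot: [3.14, -0.001, 1.16]
force: [0.6, -1.8, 2.9]
width: 10.3
```

Request:
carry_out --series '[[[0,0,0,0,0,0.016,0.6],[0,0,0,0,0,0.016,0.6],[0,0,0,0,0,0.016,0.6]]]'

```text
clock: 6.6
eef_pos: [454.3, 119.7, 63.5]
tool_rot: [3.14, -0.001, 1.15]
force: [-0.2, -0.6, 5.9]
width: 11.3
```

Release, rise, and look from a position clear of the view.

Request:
carry_out --series '[[[0,0,0,0,0,0,5],[0,0,0,0,0,0,5],[0,0,0,0,0,0,5],[0,0,-4,0,0,0,5],[0,0,-8,0,0,0,5]]]'

```text
clock: 7.02
eef_pos: [451.5, 119.2, 142.0]
tool_rot: [-3.137, 0.005, 1.149]
force: [1.0, 1.1, 1.0]
width: 49.9
```

```bash
python3 - <<'E'
from h import *
p=read_state()
go([410,-60,230],np.radians(72.3))
E
```

```text
shift cm [-18.09   3.51  -8.73] rotvec [-0.    0.   -0.11] q7 -0.21554823002488485
```

Request:
carry_out --series '[[[-3,0.6,-4,0,0,0,8.5],[-7,1.3,-8,0,0,-0.05,8.5],[-18,3.5,-8.7,0,0,-0.11,8.5],[-18,3.5,-8.7,0,0,-0.11,8.5],[-18,3.5,-8.7,0,0,-0.11,8.5]]]'

```text
clock: 7.43
eef_pos: [412.8, -53.8, 229.5]
tool_rot: [3.141, -0.001, 1.262]
force: [0.5, -0.5, -0.4]
width: 84.6
```

Request:
carry_out --series '[[[-2,0,0,0,0,0,8.5],[-2,0,0,0,0,0,8.5],[-2,0,0,0,0,0,8.5]]]'

```text
clock: 7.68
eef_pos: [406.8, -72.4, 228.8]
tool_rot: [-3.142, -0.001, 1.257]
force: [0.6, 0.8, 1.2]
width: 84.5
```

```bash
cat > dialchk.py <<'E'
from h import *
d=get_image("top"); P=cloud(d);Z=P[...,2]
m=((abs(Z-114)<4)).astype(np.uint8); m[:,245:]=0;m[:190]=0;m[270:]=0;m[:,:180]=0
vv,uu=np.nonzero(m); pts=ray(d,uu,vv,114)[:,:2]; c=pts.mean(0)
w=np.linalg.svd(pts-c)[2][0]; print("c",c,len(pts),"bar dir",np.degrees(np.arctan2(w[1],w[0])))
crop(d,190,205,235,245,14,"dial_t2.png"); cv2.imwrite("pics/top2.png",d["img"])
s=get_image("side");crop(s,190,120,360,240,4.5,"s2.png")
g=d["img"].astype(float).min(2)
mm=np.zeros_like(g,bool); mm[228:234,219:226]=1
k=(g>112)&mm; vv,uu=np.nonzero(k); q=ray(d,uu,vv,82)[:,:2]; q=np.average(q,axis=0,weights=g[k]-90); dp=q-c; print("tab",q,np.degrees(np.arctan2(dp[1],dp[0])),np.hypot(*dp))
E
python3 dialchk.py
```

```text
c [454.02 120.71] 87 bar dir -113.31238256967644
tab [440.61  89.69] -113.3695121025368 33.79387008534616
```

View pics/dial_t2.png

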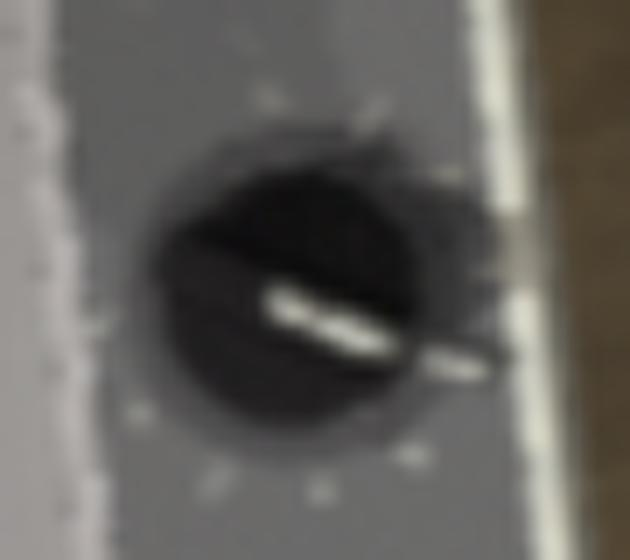

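View pics/top2.png

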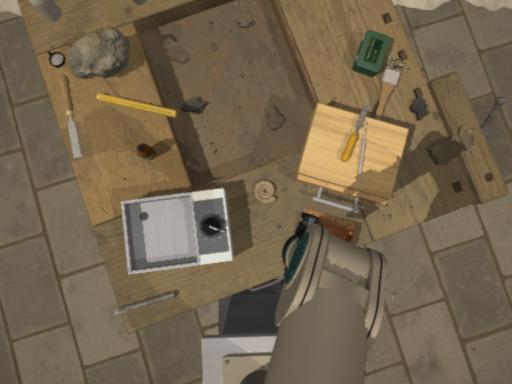

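```bash
python3 - <<'E'
from h import *
c=wld(-5,-9.5);print(c)
go([*c,80],np.radians(74.3))
E
```

```text
[ 416.35 -197.73]
shift cm [-11.84   4.74  14.83] rotvec [-0.   -0.   -0.04] q7 0.14501420410196628
```

Request:
carry_out --series '[[[-6,2.4,0,0,0,-0.04,8.5],[-11.8,4.7,4,0,0,-0.04,8.5],[-11.8,4.7,8,0,0,-0.04,8.5],[-11.8,4.7,12,0,0,-0.04,8.5],[-11.8,4.7,14.8,0,0,-0.04,8.5]]]'

```text
clock: 8.2
eef_pos: [417.3, -197.2, 95.7]
tool_rot: [3.139, 0.001, 1.3]
force: [1.4, 1.0, -0.1]
width: 84.8
```

Request:
carry_out --series '[[[0,0,0,0,0,0,8.5],[0,0,0,0,0,0,8.5],[0,0,0,0,0,0,8.5]]]'

```text
clock: 8.45
eef_pos: [416.7, -194.9, 98.3]
tool_rot: [3.141, -0.0, 1.302]
force: [0.1, 0.2, -0.1]
width: 85.2
```

```bash
python3 - <<'E'
from h import *
c=wld(-5,-9.5)
go([*c,-14],np.radians(74.3))
s=get_image("side");crop(s,230,90,390,220,5,"c1.png")
E
```

```text
shift cm [-0.28  0.03 11.23] rotvec [ 0. -0.  0.] q7 0.6818381243550792
```

View pics/c1.png

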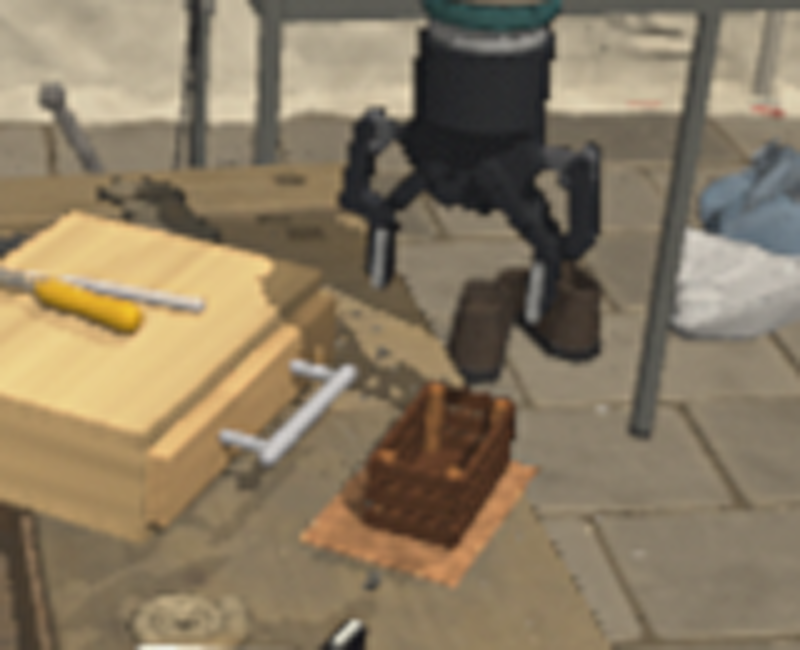

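Request:
carry_out --series '[[[-0.3,0,3,0,0,0,8.5],[-0.3,0,6,0,0,0,8.5],[-0.3,0,9,0,0,0,8.5],[-0.3,0,9,0,0,0,8.5],[-0.3,0,9,0,0,0,8.5]]]'

```text
clock: 8.92
eef_pos: [415.9, -198.2, 8.6]
tool_rot: [3.14, -0.001, 1.301]
force: [-0.2, -0.8, 0.4]
width: 84.8
```

Request:
carry_out --series '[[[0,0,1.5,0,0,0,8.5],[0,0,2.2,0,0,0,8.5],[0,0,2.2,0,0,0,8.5],[0,0,2.2,0,0,0,8.5]]]'

```text
clock: 9.25
eef_pos: [416.6, -199.1, -12.7]
tool_rot: [3.138, 0.001, 1.301]
force: [0.1, 0.1, -0.3]
width: 84.7
```

Request:
carry_out --series '[[[0,0,0,0,0,0,5.3],[0,0,0,0,0,0,5.3],[0,0,0,0,0,0,5.3],[0,0,0,0,0,0,5.3],[0,0,0,0,0,0,5.3]]]'

```text
clock: 9.67
eef_pos: [416.0, -198.9, -13.3]
tool_rot: [3.139, -0.0, 1.3]
force: [-0.4, 0.7, 12.6]
width: 59.1
```

```bash
python3 - <<'E'
from h import *
c=wld(-45,168);print(c)
p,r,s=tool()
t=np.array([*c,40]); print(r.inv().apply(t-p)/10)
E
```

```text
[432.21 -16.47]
[18.02 -3.3  -5.34]
```

Request:
carry_out --series '[[[0,0,-2,0,0,0,5.3],[0,0,-4,0,0,0,5.3],[0,0,-5.5,0,0,0,5.3],[0,0,-5.5,0,0,0,5.3]]]'

```text
clock: 10.0
eef_pos: [416.2, -199.4, 42.5]
tool_rot: [3.138, 0.001, 1.3]
force: [0.1, -0.3, -3.1]
width: 59.5
```

Request:
carry_out --series '[[[4,-0.7,0,0,0,0.1,5.3],[8,-1.4,0,0,0,0.2,5.3],[12,-2.2,0,0,0,0.32,5.3],[15,-2.8,0,0,0,0.44,5.3],[18,-3.3,0,0,0,0.56,5.3]]]'

```text
clock: 10.42
eef_pos: [430.4, -14.2, 39.5]
tool_rot: [-3.14, 0.001, 0.735]
force: [0.1, -0.1, -2.3]
width: 59.3
```

Request:
carry_out --series '[[[0,0,0,0,0,0.12,5.3],[0,0,0,0,0,0.24,5.3],[0,0,0,0,0,0.36,5.3],[0,0,0,0,0,0.48,5.3],[0,0,0,0,0,0.6,5.3]]]'

```text
clock: 10.83
eef_pos: [430.7, -16.1, 39.4]
tool_rot: [3.141, 0.001, 0.135]
force: [-0.2, -0.4, -3.2]
width: 59.0
```

Request:
carry_out --series '[[[0,0,0,0,0,0.12,5.3],[0,0,0,0,0,0.24,5.3],[0,0,0,0,0,0.36,5.3],[0,0,0,0,0,0.44,5.3],[0,0,0,0,0,0.44,5.3]]]'

```text
clock: 11.25
eef_pos: [430.7, -16.3, 39.5]
tool_rot: [3.141, 0.001, -0.302]
force: [1.5, -0.6, -2.9]
width: 59.0
```

```bash
python3 - <<'E'
from h import *
c=wld(-45,168);print(c)
go([*c,-12.5],np.radians(-17.7))
s=get_image("side");crop(s,230,90,390,220,5,"c2.png")
E
```

```text
[432.21 -16.47]
shift cm [ 0.15 -0.03  5.2 ] rotvec [0.   0.   0.01] q7 -0.7880301624936299
```

View pics/c2.png

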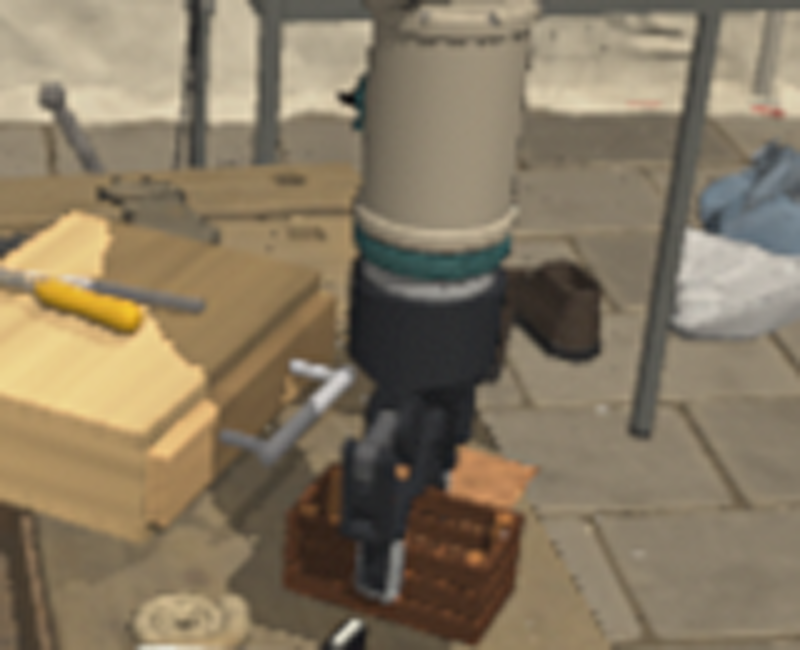

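Request:
carry_out --series '[[[0,0,2,0,0,0,5.3],[0,0,4,0,0,0,5.3],[0,0,5,0,0,0,5.3],[0,0,5.3,0,0,0,5.3],[0,0,5.3,0,0,0,5.3]]]'

```text
clock: 11.72
eef_pos: [430.9, -16.5, -12.9]
tool_rot: [-3.14, 0.001, -0.299]
force: [-0.4, 0.5, -3.2]
width: 59.0
```

Request:
carry_out --series '[[[0,0,0,0,0,0,5.3],[0,0,0,0,0,0,8.5],[0,0,0,0,0,0,8.5],[0,0,0,0,0,0,8.5],[0,0,-3,0,0,0,8.5]]]'

```text
clock: 12.13
eef_pos: [429.2, -15.0, 14.5]
tool_rot: [-3.14, 0.007, -0.299]
force: [1.5, 0.1, 0.4]
width: 84.9
```

Request:
carry_out --series '[[[0,0,-4,0,0,0,8.5],[0,0,-8,0,0,0,8.5],[0,0,-12,0,0,0,8.5],[0,0,-13,0,0,0,8.5]]]'

```text
clock: 12.47
eef_pos: [433.7, -17.1, 151.6]
tool_rot: [-3.14, -0.007, -0.3]
force: [0.6, 0.5, -0.4]
width: 85.2
```

```bash
python3 - <<'E'
from h import *
c=wld(80,0);print(c)
go([*c,120],np.radians(72.3))
E
```

```text
[ 500.21 -214.52]
shift cm [12.17 16.9   3.22] rotvec [ 0.   -0.01 -1.56] q7 -1.1812849010269526
```

Request:
carry_out --series '[[[3,4,0,0,0,-0.12,3],[6,7.5,0,0,0,-0.24,3],[9,11,0,0,0,-0.36,3],[11,14,0,0,0,-0.48,3],[12.2,16.9,0,0,0,-0.6,3]]]'

```text
clock: 12.88
eef_pos: [499.6, -213.7, 146.9]
tool_rot: [3.141, -0.001, 0.309]
force: [1.7, 0.8, 0.9]
width: 30.0
```

Request:
carry_out --series '[[[0,0,0,0,0,-0.12,3],[0,0,0,0,0,-0.24,3],[0,0,0,0,0,-0.36,3],[0,0,0,0,0,-0.48,3],[0,0,0,0,0,-0.6,3]]]'

```text
clock: 13.3
eef_pos: [497.4, -212.8, 146.8]
tool_rot: [-3.141, 0.0, 0.906]
force: [-0.7, -0.3, -0.2]
width: 29.9
```

Request:
carry_out --series '[[[0,0,0,0,0,-0.12,3],[0,0,0,0,0,-0.24,3],[0,0,0,0,0,-0.36,3],[0,0,0,0,0,-0.36,3],[0,0,0,0,0,-0.36,3]]]'

```text
clock: 13.72
eef_pos: [497.5, -212.9, 147.0]
tool_rot: [-3.141, -0.0, 1.257]
force: [0.0, 0.3, -0.8]
width: 29.6
```

```bash
python3 - <<'E'
from h import *
c=wld(80,0)
go([*c,80],np.radians(72.3))
s=get_image("side");crop(s,200,60,360,220,4,"h1.png")
E
```

```text
shift cm [-0.08  0.32  6.7 ] rotvec [-0.   -0.   -0.01] q7 0.29694214041329475
```

View pics/h1.png

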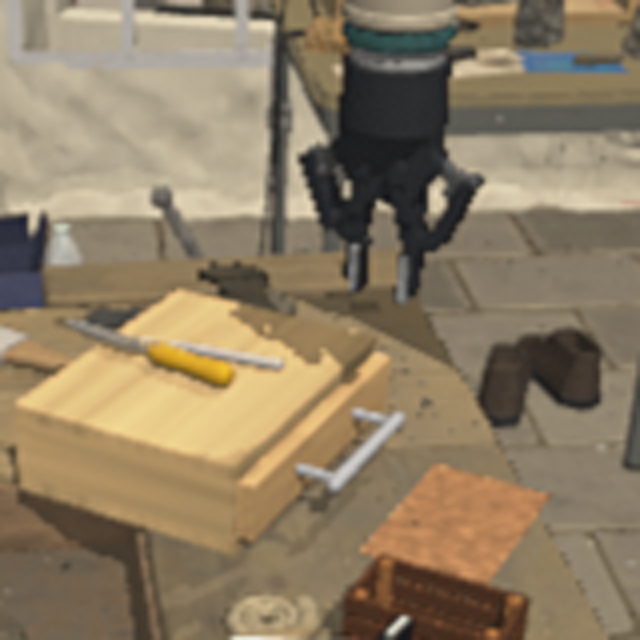

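Request:
carry_out --series '[[[-0.1,0.3,4,0,0,0,3],[-0.1,0.3,8,0,0,0,3],[-0.1,0.3,9,0,0,0,3],[-0.1,0.3,9,0,0,0,3],[-0.1,0.3,9,0,0,0,3]]]'

```text
clock: 14.18
eef_pos: [500.2, -215.1, 57.4]
tool_rot: [-3.141, 0.0, 1.259]
force: [0.1, -0.5, 0.6]
width: 30.2
```

Request:
carry_out --series '[[[0,0,2,0,0,0,3],[0,0,4,0,0,0,3],[0,0,6,0,0,0,3],[0,0,6,0,0,0,3],[0,0,6,0,0,0,3]]]'

```text
clock: 14.6
eef_pos: [501.0, -215.3, -1.6]
tool_rot: [3.14, 0.0, 1.259]
force: [-0.7, -0.4, -0.1]
width: 29.8
```

Request:
carry_out --series '[[[0,0,0,0,0,0,0.5],[0,0,0,0,0,0,0.5],[0,0,0,0,0,0,0.5],[0,0,0,0,0,0,0.5]]]'

```text
clock: 14.93
eef_pos: [501.0, -215.3, -0.7]
tool_rot: [3.139, 0.0, 1.259]
force: [-1.7, 0.7, 6.0]
width: 9.0
```

Request:
carry_out --series '[[[0,-1.5,0,0,0,0,0.5],[0,-3,0,0,0,0,0.5],[0,-4.5,0,0,0,0,0.5],[0,-6,0,0,0,0,0.5],[0,-7.5,0,0,0,0,0.5]]]'

```text
clock: 15.35
eef_pos: [431.3, -192.6, -0.7]
tool_rot: [3.135, 0.0, 1.26]
force: [2.4, -0.1, 4.1]
width: 8.7
```

Request:
carry_out --series '[[[0,-1.5,0,0,0,0,0.5],[0,-3,0,0,0,0,0.5],[0,-4.5,0,0,0,0,0.5],[0,-5.6,0,0,0,0,0.5],[0,-6.5,0,0,0,0,0.5]]]'

```text
clock: 15.77
eef_pos: [366.1, -171.4, -0.0]
tool_rot: [-3.13, -0.001, 1.271]
force: [0.2, -1.9, -74.6]
width: 8.8
```

Request:
carry_out --series '[[[0,0,0,0,0,0,0.5],[0,0,0,0,0,0,0.5],[0,0,0,0,0,0,0.5]]]'

```text
clock: 16.02
eef_pos: [370.0, -172.6, 0.7]
tool_rot: [-3.136, -0.002, 1.259]
force: [-0.2, 1.7, -10.0]
width: 8.4
```

```bash
python3 - <<'E'
from h import *
s=read_state();print(loc(s["eef_pos"]),s["force"],s["qpos"])
s=get_image("side");crop(s,200,60,360,220,4,"h2.png")
E
```

```text
[-56.77   0.41] [-0.21  1.69 -9.97] [ 0.16  0.74  0.31  2.32 -1.1   0.23  1.17]
```

View pics/h2.png

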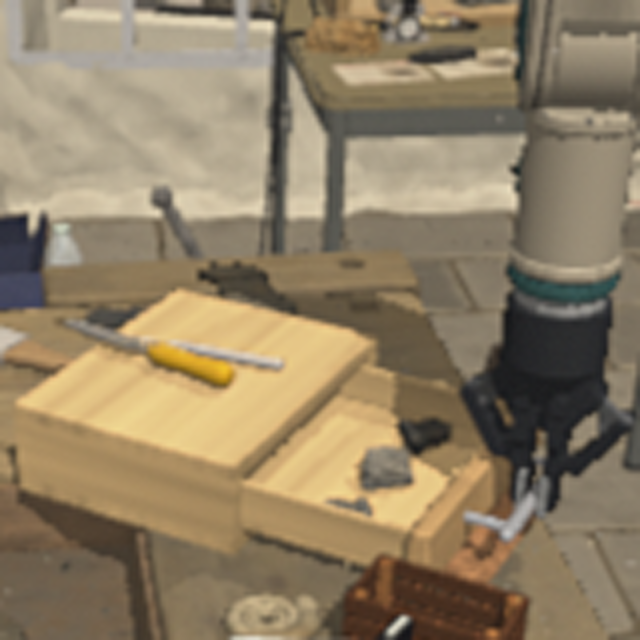

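Request:
carry_out --series '[[[0,0,0,0,0,0,3],[0,0,0,0,0,0,3],[0,0,0,0,0,0,3],[0,0,-3,0,0,0,3],[0,0,-6,0,0,0,3]]]'

```text
clock: 16.48
eef_pos: [368.8, -173.1, 60.8]
tool_rot: [-3.133, -0.002, 1.258]
force: [0.4, -0.0, -0.9]
width: 30.0
```

Request:
carry_out --series '[[[0,0,-4,0,0,0,5],[0,0,-8,0,0,0,6],[0,0,-12,0,0,0,6],[0,0,-14,0,0,0,6],[0,0,-14,0,0,0,6]]]'

```text
clock: 16.9
eef_pos: [373.2, -175.4, 204.5]
tool_rot: [3.138, -0.001, 1.26]
force: [-0.2, -0.6, 0.0]
width: 59.8
```

```bash
python3 - <<'E'
from h import *
s=read_state();print(loc(s["eef_pos"]),s["force"],s["qpos"])
d=get_image("top");crop(d,270,140,420,270,5,"t3.png")
s=get_image("side");crop(s,220,110,350,230,5,"s3.png")
E
```

```text
[-52.9   -1.38] [-0.21 -0.56  0.01] [-0.33  0.44  0.98  2.15 -0.52  0.8   0.67]
```

View pics/t3.png

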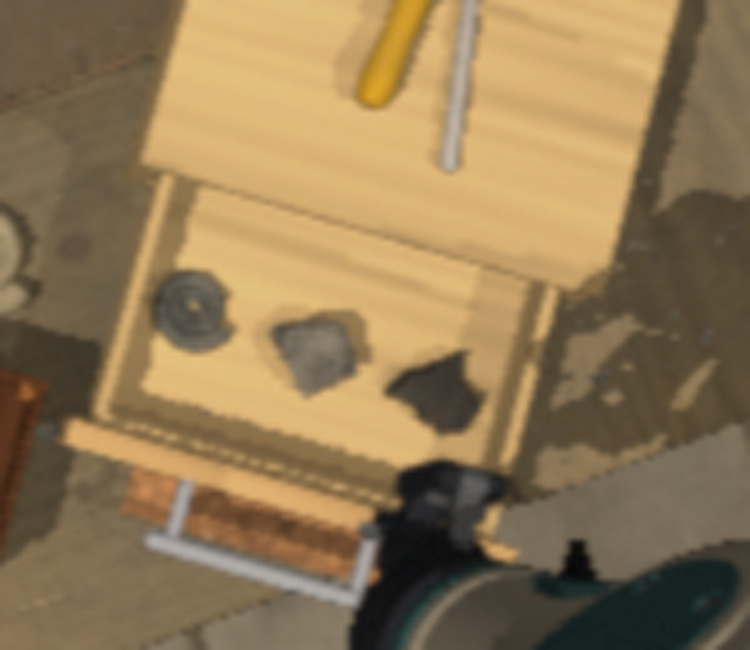

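View pics/s3.png

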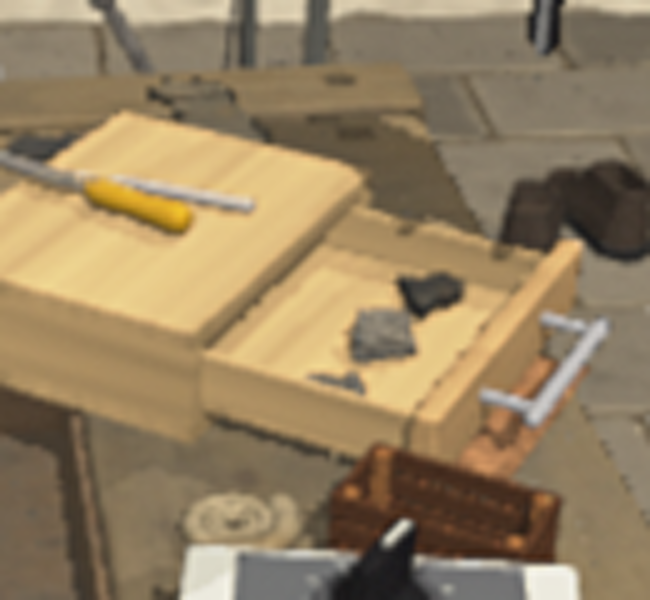

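```bash
cat > spec.py <<'E'
from h import *
def spec(d,save=None):
    hsv=cv2.cvtColor(d["img"],cv2.COLOR_BGR2HSV)
    m=np.zeros(hsv.shape[:2],np.uint8)
    poly=proj(d,[[*wld(x,y),24] for x,y in((-18,98),(95,98),(95,-98),(-18,-98))]).astype(np.int32)
    cv2.fillConvexPoly(m,poly,1)
    k=((hsv[...,1]<85)&(m>0)).astype(np.uint8)
    k=cv2.morphologyEx(k,cv2.MORPH_OPEN,np.ones((2,2)))
    n,l,st,c=cv2.connectedComponentsWithStats(k)
    im=d["img"].copy(); cv2.polylines(im,[poly],True,(0,0,255)); im[k>0]=(0,255,0)
    if save: crop(dict(img=im),270,140,420,270,5,save)
    for i in range(1,n):
        if st[i,4]<30: continue
        vv,uu=np.nonzero(l==i); 
        p=loc(ray(d,uu,vv,28)); r=cv2.minAreaRect(p.astype(np.float32))
        ext=[]
        for a in range(-90,91,15):
            u=np.array([np.cos(np.radians(a)),np.sin(np.radians(a))]); t=p@u; ext.append((a,int(np.ptp(t)),round((t.max()+t.min())/2)))
        print(st[i],"cen",p.mean(0),"rect",np.round(r[0],1),np.round(r[1],1),r[2]);print(ext)
if __name__=="__main__":
    spec(get_image("top"),"sp.png")
E
python3 spec.py
```

```text
[302 196  15  15 169] cen [65.44 69.17] rect [65.6 68.2] [38.3 38.3] 16.023887634277344
[(-90, 42, -67), (-75, 38, -49), (-60, 36, -28), (-45, 38, -2), (-30, 37, 24), (-15, 39, 46), (0, 40, 66), (15, 38, 81), (30, 41, 91), (45, 43, 95), (60, 44, 91), (75, 44, 82), (90, 42, 67)]
[326 205  16  14 166] cen [63.14 -3.13] rect [63.5 -2.9] [36.9 37.3] 34.23862075805664
[(-90, 45, 2), (-75, 41, 18), (-60, 38, 34), (-45, 36, 48), (-30, 38, 57), (-15, 39, 61), (0, 38, 62), (15, 35, 59), (30, 36, 53), (45, 39, 44), (60, 43, 30), (75, 46, 14), (90, 45, -2)]
[349 213  17  14 141] cen [ 59.29 -73.13] rect [ 55.5 -72. ] [35.7 39.5] 38.06727981567383
[(-90, 45, 71), (-75, 43, 83), (-60, 41, 90), (-45, 39, 92), (-30, 37, 89), (-15, 34, 79), (0, 36, 61), (15, 35, 38), (30, 35, 13), (45, 37, -12), (60, 39, -33), (75, 44, -54), (90, 45, -71)]
[346 234  19  17 199] cen [ -0.37 -82.16] rect [  1.2 -79. ] [43.1 41.3] 0.4558297097682953
[(-90, 41, 79), (-75, 49, 77), (-60, 55, 69), (-45, 57, 57), (-30, 56, 41), (-15, 50, 22), (0, 43, 1), (15, 43, -23), (30, 43, -44), (45, 44, -61), (60, 43, -73), (75, 41, -79), (90, 41, -79)]
```

View pics/sp.png

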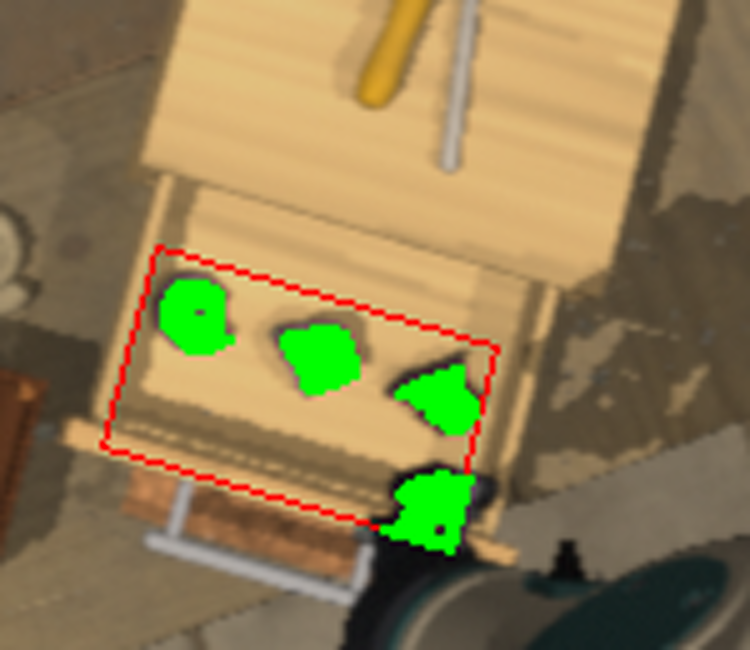

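```bash
python3 - <<'E'
from h import *
go([*wld(62,-2),100],np.radians(92.3))
E
```

```text
shift cm [-0.19 11.89  9.96] rotvec [-0.01 -0.   -0.35] q7 0.673721594033515
```

Request:
carry_out --series '[[[0,4,1,0,0,-0.12,6.5],[-0.2,8,3,0,0,-0.24,6.5],[-0.2,11.9,6,0,0,-0.35,6.5],[-0.2,11.9,10,0,0,-0.35,6.5],[-0.2,11.9,10,0,0,-0.35,6.5]]]'

```text
clock: 17.47
eef_pos: [480.4, -210.2, 92.8]
tool_rot: [-3.127, -0.007, 1.61]
force: [-1.3, -0.1, -0.4]
width: 64.9
```

Request:
carry_out --series '[[[0,0,0,0,0,0,6.5],[0,0,0,0,0,0,6.5],[0,0,0,0,0,0,6.5]]]'

```text
clock: 17.72
eef_pos: [482.0, -212.3, 100.9]
tool_rot: [-3.137, -0.002, 1.608]
force: [-0.2, -0.8, 0.2]
width: 65.1
```

```bash
python3 - <<'E'
from h import *
go([*wld(62,-2),0],np.radians(92.3)); s=get_image("side");crop(s,220,70,350,200,5,"f1.png"); q=cloud(s).reshape(-1,3); p=read_state()["eef_pos"]; print(p)
l=(abs(q[:,:2]-p[:2])<50).all(1)&(q[:,2]>90); z=np.sort(q[l][:,2]); print(z[:20],len(z))
E
```

```text
shift cm [ 0.11  0.09 10.09] rotvec [-0. -0. -0.] q7 1.0446292783361568
[ 482.52 -212.16  101.28]
[137.69 138.53 142.08 142.53 142.74 144.11 144.83 145.3  145.6  145.66
 146.43 146.81 147.19 147.4  147.49 147.7  148.9  149.   149.03 149.37] 3435
```

View pics/f1.png

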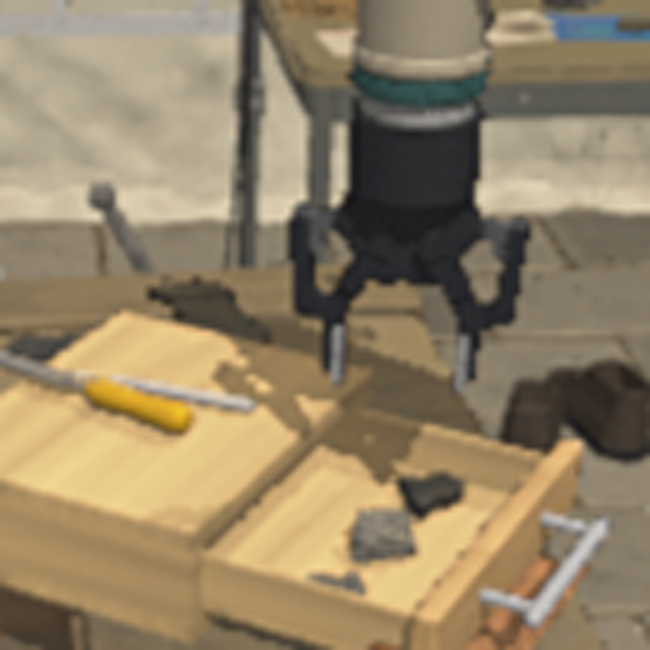

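Request:
carry_out --series '[[[0.1,0.1,3.5,0,0,0,6.5],[0.1,0.1,7,0,0,0,6.5],[0.1,0.1,9,0,0,0,6.5],[0.1,0.1,10.7,0,0,0,6.5],[0.1,0.1,10.7,0,0,0,6.5]]]'

```text
clock: 18.18
eef_pos: [481.8, -209.4, -8.3]
tool_rot: [-3.134, -0.004, 1.61]
force: [0.1, 0.1, 0.0]
width: 65.1
```

Request:
carry_out --series '[[[0,0,0,0,0,0,6.5],[0,0,0,0,0,0,2.5],[0,0,0,0,0,0,2.5],[0,0,0,0,0,0,2.5],[0,0,0,0,0,0,2.5]]]'

```text
clock: 18.6
eef_pos: [484.7, -210.9, -4.9]
tool_rot: [-3.14, -0.002, 1.61]
force: [-0.8, 0.9, 9.1]
width: 38.4
```

Request:
carry_out --series '[[[0,0,0,0,0,0,2.5],[0,0,-2,0,0,0,2.5],[0,0,-5,0,0,0,2.5],[0,0,-9,0,0,0,2.5],[0,0,-9,0,0,0,2.5]]]'

```text
clock: 19.02
eef_pos: [487.1, -213.4, 89.4]
tool_rot: [3.137, 0.003, 1.609]
force: [0.7, -0.4, -1.0]
width: 38.4
```

```bash
cat >> h.py <<'E'
BX=np.array([np.cos(BT),np.sin(BT)]);BY=np.array([-np.sin(BT),np.cos(BT)])
BAS=BC+41*BY
def bas(x,y): return BAS+x*BX+y*BY
E
python3 - <<'E'
from h import *
print(BAS); go([*bas(0,0),120],np.radians(95.8))
E
```

```text
[440.84 251.05]
shift cm [46.58 -2.83 -3.19] rotvec [ 0.    0.   -0.06] q7 1.065793706761664
```

Request:
carry_out --series '[[[4,-0.2,-1.5,0,0,-0.03,2.5],[8,-0.5,-3.2,0,0,-0.06,2.5],[12,-0.7,-3.2,0,0,-0.06,2.5],[16,-0.9,-3.2,0,0,-0.06,2.5],[20,-1.1,-3.2,0,0,-0.06,2.5]]]'

```text
clock: 19.43
eef_pos: [465.0, -9.2, 116.8]
tool_rot: [-3.139, -0.004, 1.669]
force: [1.7, 1.3, 0.3]
width: 38.1
```

Request:
carry_out --series '[[[4,0,0,0,0,0,2.5],[8,0,0,0,0,0,2.5],[12,0,0,0,0,0,2.5],[16,0,0,0,0,0,2.5],[20,0,0,0,0,0,2.5]]]'

```text
clock: 19.85
eef_pos: [444.8, 190.1, 117.2]
tool_rot: [-3.138, -0.004, 1.67]
force: [1.1, 0.4, -0.3]
width: 37.9
```

```bash
python3 - <<'E'
from h import *
print(read_state()["width"]); go([*bas(0,48),120],np.radians(95.8))
E
```

```text
37.91762962551648
shift cm [10.91  0.2  -0.23] rotvec [-0. -0. -0.] q7 0.3673976493912472
```

Request:
carry_out --series '[[[4,0.1,0,0,0,0,2.5],[8,0.2,0,0,0,0,2.5],[10.9,0.2,0,0,0,0,2.5],[10.9,0.2,0,0,0,0,2.5],[10.9,0.2,2,0,0,0,2.5]]]'

```text
clock: 20.27
eef_pos: [438.1, 300.3, 99.3]
tool_rot: [3.14, -0.007, 1.675]
force: [-0.3, -1.2, -0.3]
width: 37.9
```

Request:
carry_out --series '[[[0,0,3,0,0,0,2.5],[0,0,6,0,0,0,2.5],[0,0,8,0,0,0,2.5],[0,0,8,0,0,0,2.5],[0,0,8,0,0,0,2.5]]]'

```text
clock: 20.68
eef_pos: [435.7, 296.2, 16.8]
tool_rot: [-3.136, -0.003, 1.669]
force: [0.5, 0.4, -0.0]
width: 38.1
```

```bash
python3 - <<'E'
from h import *
print(read_state()["width"]); go([*bas(0,48),14],np.radians(95.8))
s=get_image("side");crop(s,220,190,370,340,5,"b1.png")
E
```

```text
38.11010037564354
shift cm [0.25 0.05 0.28] rotvec [-0.01 -0.   -0.  ] q7 0.3016171656670741
```

View pics/b1.png

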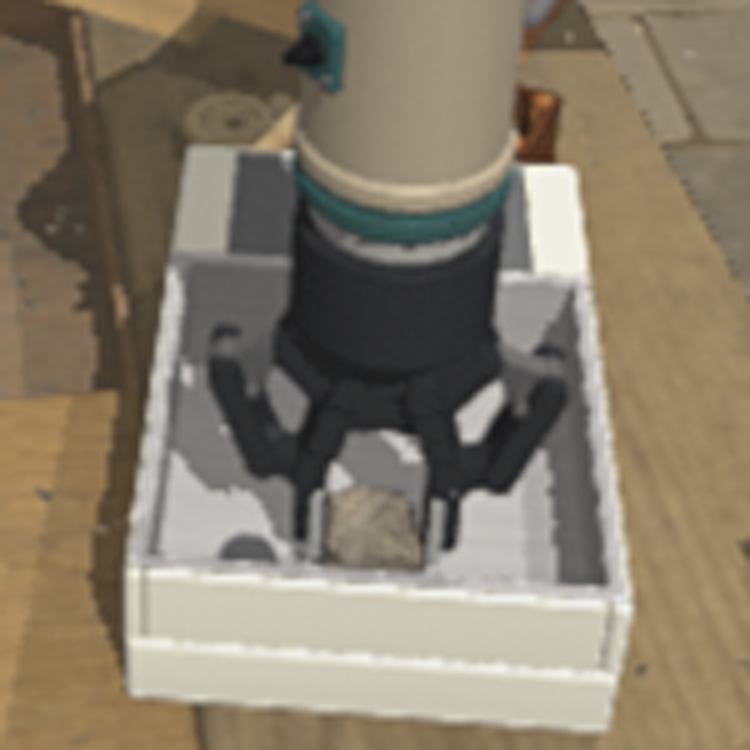

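Request:
carry_out --series '[[[0.2,0,0.3,0,0,0,2.5],[0.2,0,0.3,0,0,0,5.5],[0.2,0,0.3,0,0,0,5.5],[0.2,0,0,0,0,0,5.5],[0.2,0,-4,0,0,0,5.5]]]'

```text
clock: 21.15
eef_pos: [432.0, 297.3, 52.8]
tool_rot: [-3.128, 0.001, 1.67]
force: [0.2, 1.1, 0.2]
width: 54.7
```

Request:
carry_out --series '[[[0,0,-4,0,0,0,5.5],[-1,0,-7,0,0,0,5.5],[-5,0,-7,0,0,0,5.5],[-9,0,-7,0,0,0.06,5.5],[-13,0,-7,0,0,0.15,5.5]]]'

```text
clock: 21.57
eef_pos: [449.3, 168.5, 127.3]
tool_rot: [-3.138, -0.004, 1.519]
force: [0.6, -0.6, 0.0]
width: 54.9
```

```bash
python3 - <<'E'
from h import *
go([*wld(66,67.5),110],np.radians(72.3))
E
```

```text
shift cm [-31.11   7.42   1.58] rotvec [-0.   -0.    0.26] q7 0.2831651270782635
```

Request:
carry_out --series '[[[-4,1,0,0,0,0.1,5.5],[-8,2,0,0,0,0.2,5.5],[-12,3,0,0,0,0.26,5.5],[-16,4,0,0,0,0.26,5.5],[-20,5,0,0,0,0.26,5.5]]]'

```text
clock: 21.98
eef_pos: [488.8, -35.1, 125.8]
tool_rot: [-3.136, -0.001, 1.26]
force: [-0.3, 1.0, -0.4]
width: 55.0
```

```bash
python3 - <<'E'
from h import *
go([*wld(66,67.5),110],np.radians(72.3))
d=get_image("top");crop(d,170,180,440,300,3,"t4.png")
E
```

```text
shift cm [-9.98  5.17  1.54] rotvec [-0.01 -0.   -0.  ] q7 0.46660558667487084
```

View pics/t4.png

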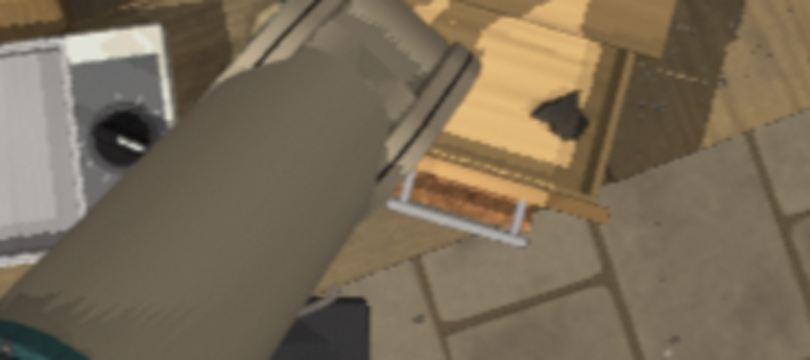

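Request:
carry_out --series '[[[-4,2.1,0,0,0,0,5.5],[-8,4.2,0,0,0,0,5.5],[-10,5.2,1.5,0,0,0,5.5],[-10,5.2,4.5,0,0,0,5.5],[-10,5.2,6.5,0,0,0,5.5]]]'

```text
clock: 22.45
eef_pos: [507.3, -146.8, 59.4]
tool_rot: [-3.137, 0.0, 1.256]
force: [-0.5, -0.1, -0.0]
width: 55.2
```

Request:
carry_out --series '[[[0,0,0,0,0,0,5.5],[0,0,0,0,0,0,5.5],[0,0,0,0,0,0,5.5],[0,0,0,0,0,0,5.5]]]'

```text
clock: 22.78
eef_pos: [508.3, -144.2, 61.3]
tool_rot: [-3.138, -0.001, 1.261]
force: [-0.2, -0.3, 0.5]
width: 54.6
```

```bash
python3 - <<'E'
from h import *
go([*wld(66,67.5),-8],np.radians(72.3))
s=get_image("side");crop(s,230,120,330,220,6,"f2.png")
E
```

```text
shift cm [-0.2  -0.01  6.93] rotvec [-0. -0. -0.] q7 0.7146030223027203
```

View pics/f2.png

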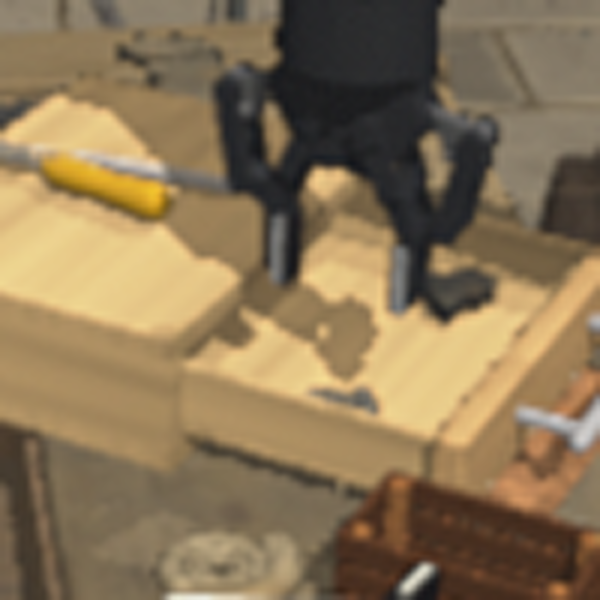

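Request:
carry_out --series '[[[-0.2,-0.2,1,0,0,-0.12,5.5],[-0.2,-0.2,2,0,0,-0.24,5.5],[-0.2,-0.2,3,0,0,-0.35,5.5],[-0.2,-0.2,4.5,0,0,-0.35,5.5],[-0.2,-0.2,4.5,0,0,-0.35,5.5]]]'

```text
clock: 23.25
eef_pos: [504.0, -144.6, 14.1]
tool_rot: [-3.135, -0.004, 1.61]
force: [0.3, 0.4, 0.0]
width: 54.6
```

Request:
carry_out --series '[[[0,0,0.6,0,0,0,5.5],[0,0,1.2,0,0,0,5.5],[0,0,1.8,0,0,0,5.5],[0,0,2.2,0,0,0,5.5],[0,0,2.2,0,0,0,5.5]]]'

```text
clock: 23.67
eef_pos: [504.2, -145.2, -7.8]
tool_rot: [-3.136, -0.003, 1.61]
force: [0.4, 0.7, 0.5]
width: 55.0
```

```bash
python3 - <<'E'
from h import *
go([*wld(65,67.5),-8],np.radians(92.3)); print(read_state()["force"])
s=get_image("side");crop(s,230,120,330,220,6,"f3.png")
E
```

```text
shift cm [-0.06  0.22  0.02] rotvec [-0.01 -0.   -0.  ] q7 1.0788167205245514
[0.43 0.72 0.46]
```

View pics/f3.png

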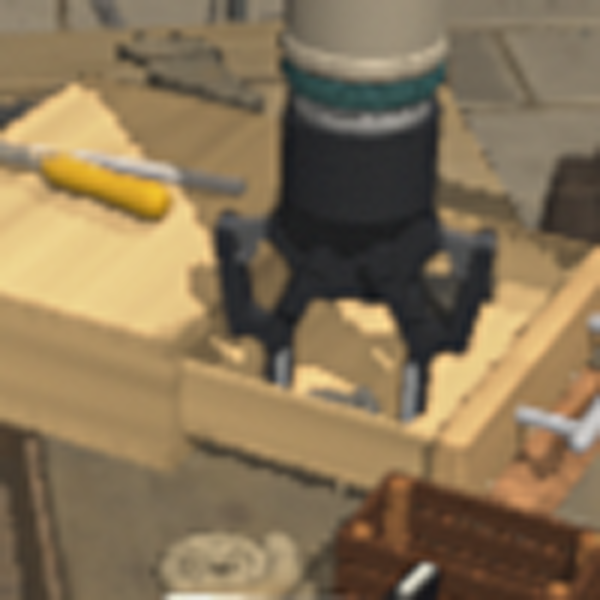

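Request:
carry_out --series '[[[0,0.2,0.15,0,0,0,5.5],[0,0.2,0.15,0,0,0,3],[0,0.2,0.15,0,0,0,3],[0,0.2,0.15,0,0,0,3],[0,0.2,0.15,0,0,0,3]]]'

```text
clock: 24.13
eef_pos: [508.6, -144.6, -7.5]
tool_rot: [-3.14, -0.003, 1.611]
force: [2.0, 1.9, 7.3]
width: 39.3
```

Request:
carry_out --series '[[[0,0,0,0,0,0,3],[0,0,-2,0,0,0,3],[0,0,-4,0,0,0,3],[0,0,-7,0,0,0,3],[0,0,-11,0,0,0,3]]]'

```text
clock: 24.55
eef_pos: [505.1, -144.8, 100.9]
tool_rot: [-3.132, -0.004, 1.61]
force: [1.4, 0.7, -0.7]
width: 39.5
```

```bash
python3 - <<'E'
from h import *
go([*bas(0,-2),125],np.radians(95.8)); print(read_state()["width"])
s=get_image("side");crop(s,230,100,330,200,6,"f4.png")
E
```

```text
shift cm [39.61 -4.9  -2.2 ] rotvec [-0.01 -0.   -0.06] q7 0.9284685327590255
39.45341338717079
```

View pics/f4.png

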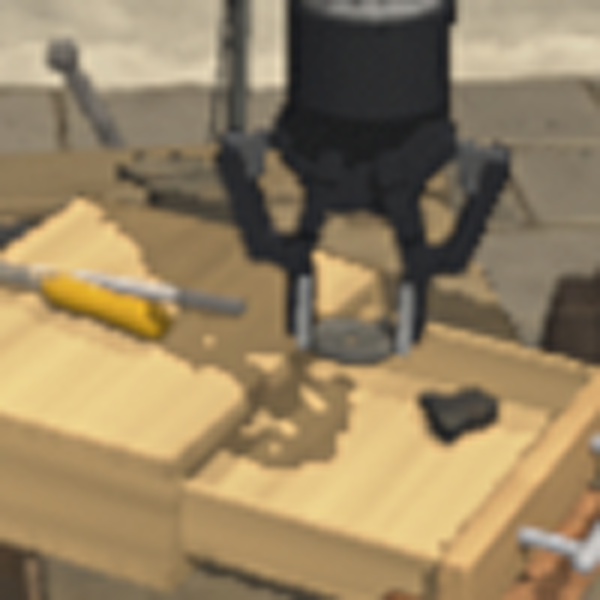

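Request:
carry_out --series '[[[4,-0.5,-1.2,0,0,-0.03,3],[8,-1,-2.2,0,0,-0.06,3],[12,-1.5,-2.2,0,0,-0.06,3],[16,-2,-2.2,0,0,-0.06,3],[20,-2.5,-2.2,0,0,-0.06,3]]]'

```text
clock: 25.02
eef_pos: [473.8, 55.1, 124.4]
tool_rot: [-3.137, -0.004, 1.669]
force: [1.5, 0.6, -0.9]
width: 39.0
```

Request:
carry_out --series '[[[4,-0.4,0,0,0,0,3],[8,-0.8,0,0,0,0,3],[12,-1,0,0,0,0,3],[16,-1.2,0,0,0,0,3],[19.5,-1.2,0,0,0,0,3]]]'

```text
clock: 25.43
eef_pos: [441.6, 249.1, 124.7]
tool_rot: [-3.136, -0.004, 1.672]
force: [0.0, 0.6, -0.8]
width: 39.5
```

```bash
python3 - <<'E'
from h import *
print(read_state()["width"]); go([*bas(0,-2),14],np.radians(95.8))
E
```

```text
39.4567342923286
shift cm [-0.04  0.01 11.07] rotvec [-0.01 -0.   -0.  ] q7 0.24245300154602165
```

Request:
carry_out --series '[[[0,0,4,0,0,0,3],[0,0,8,0,0,0,3],[0,0,10,0,0,0,3],[0,0,11.4,0,0,0,3],[0,0,11.4,0,0,0,3]]]'

```text
clock: 25.85
eef_pos: [441.1, 246.0, 8.5]
tool_rot: [-3.133, -0.002, 1.67]
force: [-0.1, 0.1, -0.3]
width: 39.5
```

Request:
carry_out --series '[[[0,0,0,0,0,0,3],[0,0,0,0,0,0,5.5],[0,0,0,0,0,0,5.5],[0,0,0,0,0,0,5.5],[0,0,-4,0,0,0,5.5]]]'

```text
clock: 26.27
eef_pos: [438.9, 245.6, 47.1]
tool_rot: [-3.127, -0.0, 1.671]
force: [-0.7, 0.8, 0.7]
width: 54.8
```

Request:
carry_out --series '[[[0,0,-4,0,0,0,6.5],[-1,0,-7,0,0,0,6.5],[-5,0,-8,0,0,0,6.5],[-9,0,-8,0,0,0.06,6.5],[-13,0,-8,0,0,0.15,6.5]]]'

```text
clock: 26.68
eef_pos: [456.8, 116.4, 132.1]
tool_rot: [-3.139, -0.005, 1.52]
force: [0.4, 0.1, -0.5]
width: 65.0
```

```bash
python3 - <<'E'
from h import *
go([*wld(60,-71),110],np.radians(72.3))
d=get_image("top");s=get_image("side");crop(s,220,190,370,340,4,"b2.png");crop(d,280,150,420,270,5,"t5.png")
import spec; spec.spec(d,"sp2.png")
E
```

```text
shift cm [-39.19   2.29   2.02] rotvec [-0.   -0.    0.26] q7 0.38473283457675
[350 213  16  15 138] cen [ 57.78 -73.68] rect [ 54.7 -72.8] [36.1 37.7] 35.37010955810547
[(-90, 42, 72), (-75, 41, 84), (-60, 39, 90), (-45, 38, 92), (-30, 37, 89), (-15, 37, 78), (0, 39, 60), (15, 38, 37), (30, 36, 12), (45, 38, -12), (60, 39, -35), (75, 41, -55), (90, 42, -72)]
```

View pics/b2.png

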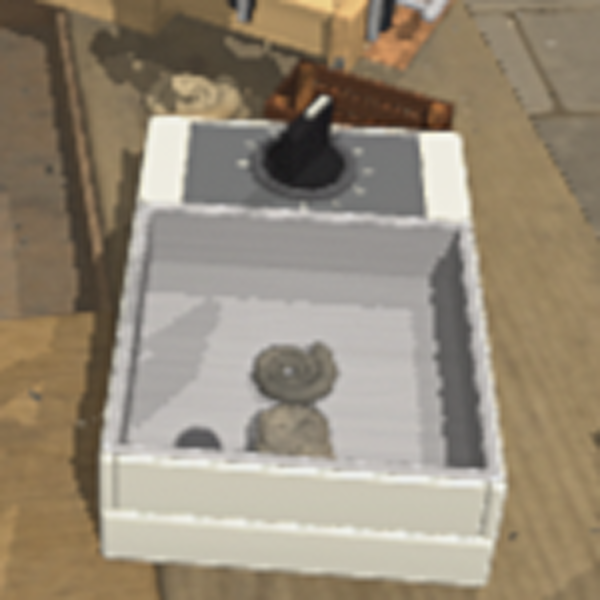

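View pics/t5.png

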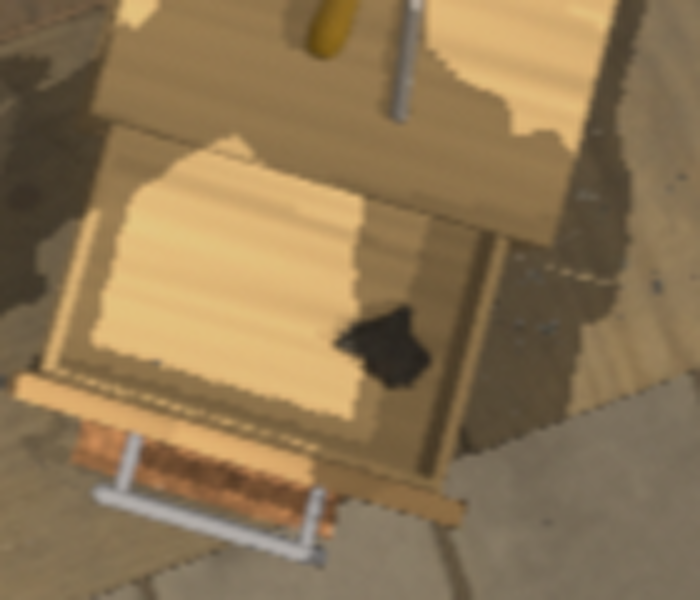

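Request:
carry_out --series '[[[-4,0.2,0,0,0,0.05,5.5],[-8,0.5,0,0,0,0.05,5.5],[-12,0.7,0,0,0,0.05,5.5],[-16,0.9,0,0,0,0.0,5.5],[-20,1.2,0,0,0,-0.05,5.5]]]'

```text
clock: 27.2
eef_pos: [457.5, -84.8, 130.2]
tool_rot: [-3.137, -0.003, 1.573]
force: [0.8, -0.2, 0.1]
width: 55.1
```

```bash
python3 - <<'E'
from h import *
go([*wld(57,-70),50],np.radians(97.3))
E
```

```text
shift cm [-18.96  -0.06   7.97] rotvec [-0.   -0.   -0.12] q7 0.8175809288509156
```

Request:
carry_out --series '[[[-4,0,0,0,0,-0.06,5.5],[-8,0,0,0,0,-0.12,5.5],[-12,0,0,0,0,-0.12,5.5],[-16,0,1,0,0,-0.12,5.5],[-19,0,4,0,0,-0.12,5.5]]]'

```text
clock: 27.62
eef_pos: [459.9, -278.9, 93.1]
tool_rot: [3.139, 0.004, 1.688]
force: [1.5, -0.4, 0.4]
width: 54.8
```

Request:
carry_out --series '[[[0,0,2,0,0,0,5.5],[0,0,4,0,0,0,5.5],[0,0,4,0,0,0,5.5],[0,0,4,0,0,0,5.5],[0,0,4,0,0,0,5.5]]]'

```text
clock: 28.03
eef_pos: [457.9, -272.9, 50.9]
tool_rot: [-3.138, -0.002, 1.691]
force: [0.2, -0.9, 0.2]
width: 55.4
```

```bash
python3 - <<'E'
from h import *
go([*wld(57,-70),-9],np.radians(97.3)); print(read_state()["qpos"])
s=get_image("side");crop(s,250,90,350,200,6,"k1.png")
E
```

```text
shift cm [-0.14 -0.08  5.99] rotvec [-0.   -0.   -0.01] q7 1.2868395046234808
[ 0.13  0.77  0.56  1.98 -0.71  0.6   1.29]
```

View pics/k1.png

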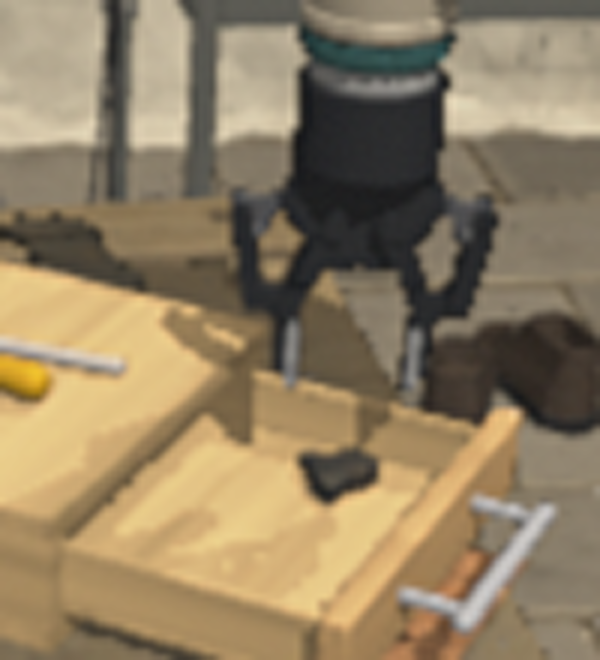

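Request:
carry_out --series '[[[-0.1,-0.1,1.5,0,0,0,5.5],[-0.1,-0.1,3,0,0,0,5.5],[-0.1,-0.1,4.5,0,0,0,5.5],[-0.1,-0.1,5.5,0,0,0,5.5],[-0.1,-0.1,6,0,0,0,5.5]]]'

```text
clock: 28.5
eef_pos: [456.4, -273.4, -10.3]
tool_rot: [-3.137, -0.003, 1.691]
force: [0.1, 2.1, 20.4]
width: 54.8
```

Request:
carry_out --series '[[[0,0,0,0,0,0,5.5],[0,0,0,0,0,0,2.5],[0,0,0,0,0,0,2.5],[0,0,0,0,0,0,2.5],[0,0,0,0,0,0,2.5]]]'

```text
clock: 28.92
eef_pos: [459.0, -273.5, -7.7]
tool_rot: [3.141, -0.003, 1.691]
force: [1.7, 2.1, 13.6]
width: 40.7
```

Request:
carry_out --series '[[[0,0,0,0,0,0,2.5],[0,0,-2,0,0,0,2.5],[0,0,-4,0,0,0,2.5],[0,0,-7,0,0,0,2.5],[0,0,-11,0,0,0,2.5]]]'

```text
clock: 29.33
eef_pos: [455.2, -272.9, 100.0]
tool_rot: [-3.133, -0.005, 1.69]
force: [0.1, -0.0, -0.6]
width: 40.5
```

```bash
python3 - <<'E'
from h import *
go([*bas(0,-48),125],np.radians(95.8)); print(read_state()["width"])
s=get_image("side");crop(s,250,80,350,190,6,"k2.png")
E
```

```text
shift cm [47.41  4.69 -2.28] rotvec [-0.01 -0.01  0.02] q7 1.2286024597383118
40.538046136752776
```

View pics/k2.png

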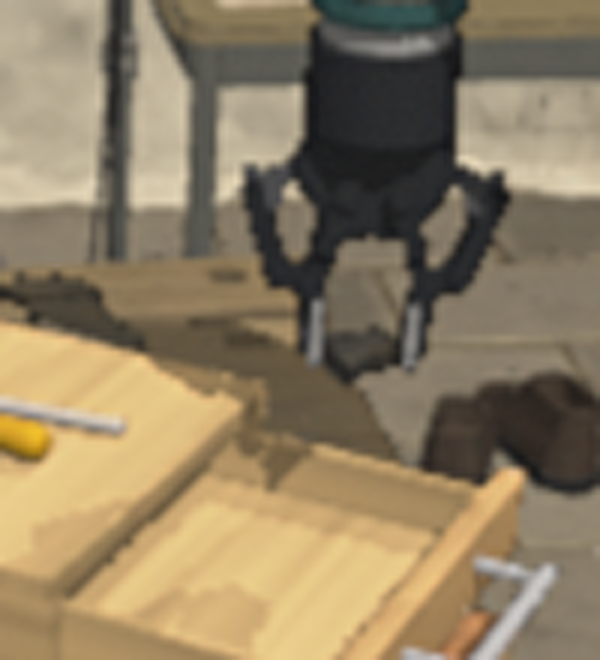

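Request:
carry_out --series '[[[4,0.4,-1.2,0,0,0.02,2.5],[8,0.8,-2.3,0,0,0.02,2.5],[12,1.2,-2.3,0,0,0.02,2.5],[16,1.6,-2.3,0,0,0.02,2.5],[20,2,-2.3,0,0,0.02,2.5]]]'

```text
clock: 29.8
eef_pos: [452.8, -71.3, 124.1]
tool_rot: [-3.138, -0.003, 1.669]
force: [1.6, 0.3, -0.6]
width: 40.5
```

Request:
carry_out --series '[[[4,0.4,0,0,0,0,2.5],[8,0.8,0,0,0,0,2.5],[12,1.2,0,0,0,0,2.5],[16,1.6,0,0,0,0,2.5],[20,2,0,0,0,0,2.5]]]'

```text
clock: 30.22
eef_pos: [452.7, 130.0, 124.5]
tool_rot: [-3.137, -0.004, 1.67]
force: [0.6, -0.6, -2.0]
width: 40.1
```

Request:
carry_out --series '[[[4,0.2,0,0,0,0,2.5],[6.5,0,0,0,0,0,2.5],[6.5,0,0,0,0,0,2.5],[6.5,0,0,0,0,0,2.5]]]'

```text
clock: 30.55
eef_pos: [446.0, 194.3, 124.2]
tool_rot: [-3.137, -0.003, 1.674]
force: [-0.0, -0.6, -0.3]
width: 40.2
```

```bash
python3 - <<'E'
from h import *
print(read_state()["width"],read_state()["eef_pos"]); go([*bas(0,-48),11],np.radians(95.8))
s=get_image("side");crop(s,220,170,370,340,4,"b3.png")
E
```

```text
40.20887317193801 [445.99 194.29 124.19]
shift cm [ 0.86  0.12 11.32] rotvec [-0. -0.  0.] q7 0.3587190739772965
```

View pics/b3.png

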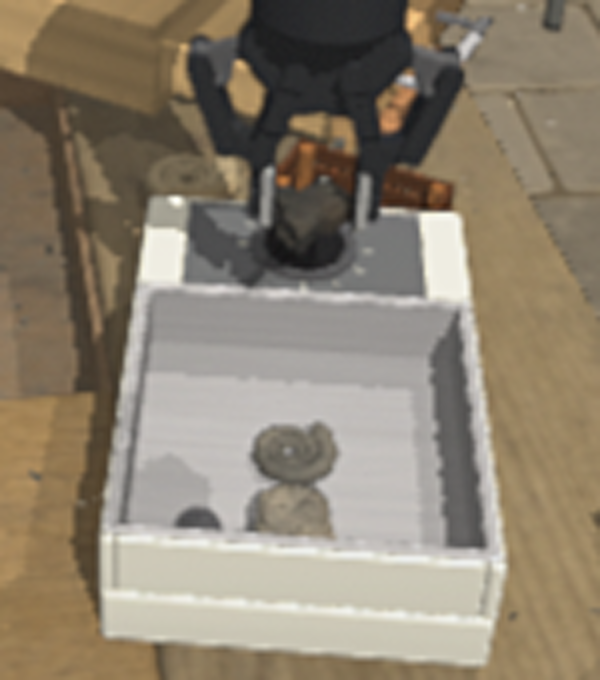

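Request:
carry_out --series '[[[1.2,0.1,0,0,0,0,2.5],[1.2,0.1,4,0,0,0,2.5],[1.2,0.1,8,0,0,0,2.5],[1.2,0.1,10,0,0,0,2.5],[1.2,0.1,11.3,0,0,0,2.5]]]'

```text
clock: 31.02
eef_pos: [444.7, 203.3, 9.0]
tool_rot: [-3.133, -0.002, 1.667]
force: [-1.6, -3.5, 7.0]
width: 40.6
```

Request:
carry_out --series '[[[0,0,0,0,0,0,2.5],[0,0,0,0,0,0,5.5],[0,0,0,0,0,0,5.5],[0,0,0,0,0,0,5.5],[0,0,-4,0,0,0,5.5]]]'

```text
clock: 31.43
eef_pos: [442.4, 204.6, 47.9]
tool_rot: [-3.128, -0.002, 1.671]
force: [0.3, 0.5, -0.2]
width: 54.8
```

Request:
carry_out --series '[[[0,0,-4,0,0,0,3],[0,0,-8,0,0,0,3],[-3,0,-10,0,0,0.1,3],[-7,0,-10,0,0,0.2,3],[-11,0,-10,0,0,0.3,3]]]'

```text
clock: 31.85
eef_pos: [458.7, 95.5, 153.2]
tool_rot: [-3.14, -0.005, 1.369]
force: [0.3, 0.1, -0.9]
width: 30.0
```

Request:
carry_out --series '[[[-4,0,0,0,0,0.1,3],[-8,0,0,0,0,0.11,3],[-10,0,0,0,0,0.11,3],[-10,0,0,0,0,0.11,3]]]'

```text
clock: 32.18
eef_pos: [436.7, -7.8, 152.2]
tool_rot: [-3.138, -0.001, 1.251]
force: [0.4, -0.4, 0.7]
width: 29.9
```

```bash
python3 - <<'E'
from h import *
print(read_state()["width"],read_state()["eef_pos"],loc(read_state()["eef_pos"]))
d=get_image("top");s=get_image("side");crop(s,220,110,370,270,4,"b4.png");crop(d,110,150,430,280,2.5,"t6.png")
# handle: steel bar near local x ~ -57
P=cloud(d);l=loc(P.reshape(-1,3)).reshape(384,512,2);k=(abs(P[...,2]-46)<6)&(l[...,0]>-75)&(l[...,0]<-40)&(abs(l[...,1])<65)
hs=cv2.cvtColor(d["img"],cv2.COLOR_BGR2HSV);k&=hs[...,1]<60
vv,uu=np.nonzero(k);q=loc(ray(d,uu,vv,46));print(len(q),q.mean(0),q.min(0),q.max(0))
go([*wld(-57,0),60],np.radians(72.3))
E
```

```text
29.89098528025663 [436.68  -7.8  152.19] [-43.37 177.62]
167 [-59.42 -16.32] [-66.19 -60.52] [-39.99  35.79]
shift cm [-18.27  -1.19   9.1 ] rotvec [-0.01 -0.   -0.  ] q7 0.4051907633492152
```

View pics/b4.png

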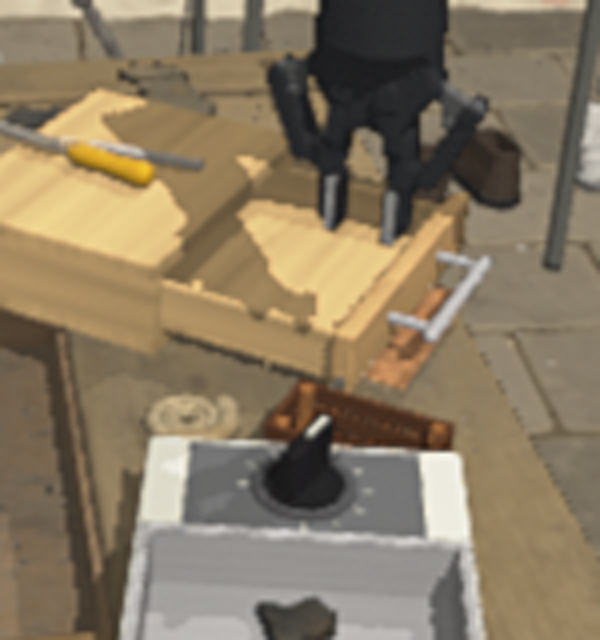

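View pics/t6.png

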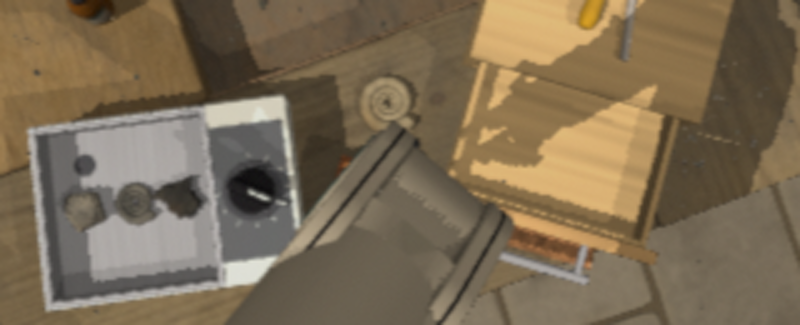

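```bash
python3 - <<'E'
from h import *
s=get_image("side");P=cloud(s).reshape(-1,3);l=loc(P)
for x0 in range(-50,5,5):
    k=(l[:,0]>=x0)&(l[:,0]<x0+5)&(abs(l[:,1])<100); z=P[k][:,2]; print(x0,k.sum(),np.percentile(z,[50,95,99]) if k.sum() else "")
go([*wld(-58,0),150],np.radians(-17.7))
E
```

```text
-50 58 [ 2.89 46.4  49.  ]
-45 38 [ 3.26 47.63 48.1 ]
-40 37 [ 3.99 46.38 47.96]
-35 44 [ 3.69 46.95 48.94]
-30 55 [ 3.6  47.09 48.68]
-25 327 [41.99 65.45 66.8 ]
-20 105 [63.73 67.11 67.61]
-15 57 [65.67 67.54 69.04]
-10 22 [64.93 66.18 66.18]
-5 17 [56.46 58.34 58.75]
0 0 
shift cm [-18.34  -1.36   0.07] rotvec [-0.01  0.    1.57] q7 0.40524452873268946
```

Request:
carry_out --series '[[[-4,-0.3,0,0,0,0.12,0],[-8,-0.6,0,0,0,0.24,0],[-12,-0.9,0,0,0,0.36,0],[-16,-1.2,0,0,0,0.48,0],[-18.3,-1.3,0,0,0,0.6,0]]]'

```text
clock: 32.75
eef_pos: [368.5, -175.4, 151.1]
tool_rot: [-3.138, 0.003, 0.654]
force: [0.0, -0.9, -0.0]
width: 0.1
```

Request:
carry_out --series '[[[0,0,0,0,0,0.12,0],[0,0,0,0,0,0.24,0],[0,0,0,0,0,0.36,0],[0,0,0,0,0,0.48,0],[0,0,0,0,0,0.6,0]]]'

```text
clock: 33.17
eef_pos: [370.2, -171.8, 150.5]
tool_rot: [-3.138, 0.005, 0.058]
force: [-0.8, 0.2, 0.3]
width: 0.1
```

Request:
carry_out --series '[[[0,0,0,0,0,0.12,0],[0,0,0,0,0,0.24,0],[0,0,0,0,0,0.36,0],[0,0,0,0,0,0.37,0],[0,0,0,0,0,0.37,0]]]'

```text
clock: 33.58
eef_pos: [369.7, -172.2, 150.4]
tool_rot: [-3.141, 0.006, -0.305]
force: [-0.4, -0.6, 0.5]
width: -0.1
```

```bash
python3 - <<'E'
from h import *
s=read_state();print(s["qpos"],loc(s["eef_pos"]))
go([*wld(-48,0),26],np.radians(-17.7))
E
```

```text
[-0.41  0.74  1.27  2.23 -0.93  0.92 -0.41] [-57.16   0.66]
shift cm [ 0.99  0.08 12.43] rotvec [-0.    0.01  0.  ] q7 -0.41234581625211575
```

Request:
carry_out --series '[[[1,0.1,3,0,0,0,0],[1,0.1,6,0,0,0,0],[1,0.1,9,0,0,0,0],[1,0.1,12.4,0,0,0,0],[1,0.1,12.4,0,0,0,0]]]'

```text
clock: 34.0
eef_pos: [378.3, -176.1, 25.4]
tool_rot: [-3.141, 0.005, -0.305]
force: [-0.7, -0.4, -0.9]
width: 0.4
```

```bash
python3 - <<'E'
from h import *
s=read_state();print(s["qpos"],loc(s["eef_pos"]),s["force"])
go([*wld(104,0),26],np.radians(-17.7))
s=get_image("side");crop(s,250,80,370,200,5,"p1.png")
E
```

```text
[ 0.01  0.74  0.55  2.29 -1.09  0.41 -0.39] [-47.85  -0.51] [-0.75 -0.43 -0.91]
shift cm [15.18  0.01 -0.14] rotvec [-0.    0.01  0.  ] q7 -0.38575770654769753
```

View pics/p1.png

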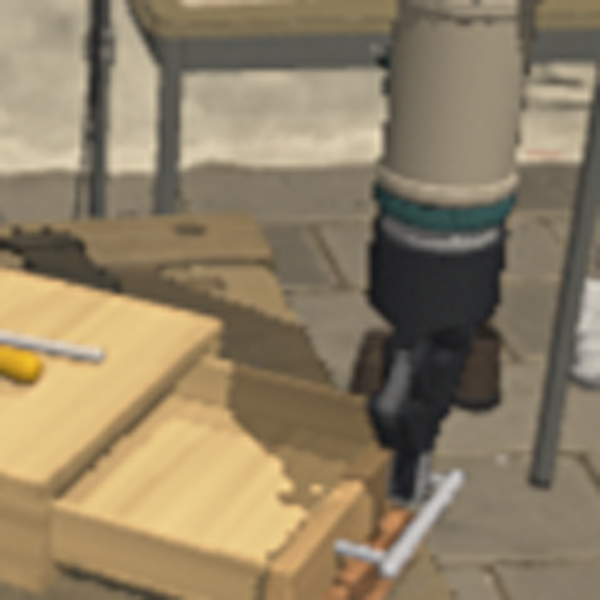

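Request:
carry_out --series '[[[1.5,0,0,0,0,0,0],[3.5,0,0,0,0,0,0],[5.5,0,0,0,0,0,0],[7.5,0,0,0,0,0,0],[9.5,0,0,0,0,0,0]]]'

```text
clock: 34.47
eef_pos: [468.1, -205.4, 26.6]
tool_rot: [-3.141, 0.008, -0.307]
force: [-1.6, 0.3, -0.6]
width: 0.3
```

Request:
carry_out --series '[[[1.5,0,0,0,0,0,0],[3,0,0,0,0,0,0],[4,0,0,0,0,0,0],[4.6,0,0,0,0,0,0],[5.2,0,0,0,0,0,0]]]'

```text
clock: 34.88
eef_pos: [517.6, -221.5, 26.2]
tool_rot: [-3.141, 0.007, -0.308]
force: [-1.3, -0.2, 1.0]
width: 0.2
```

```bash
python3 - <<'E'
from h import *
s=read_state();print(s["qpos"],loc(s["eef_pos"]),s["force"])
s=get_image("side");crop(s,200,80,340,210,5,"p2.png")
E
```

```text
[-0.08  0.89  0.72  1.9  -0.9   0.71 -0.69] [98.7  -1.39] [-1.34 -0.22  1.02]
```

View pics/p2.png

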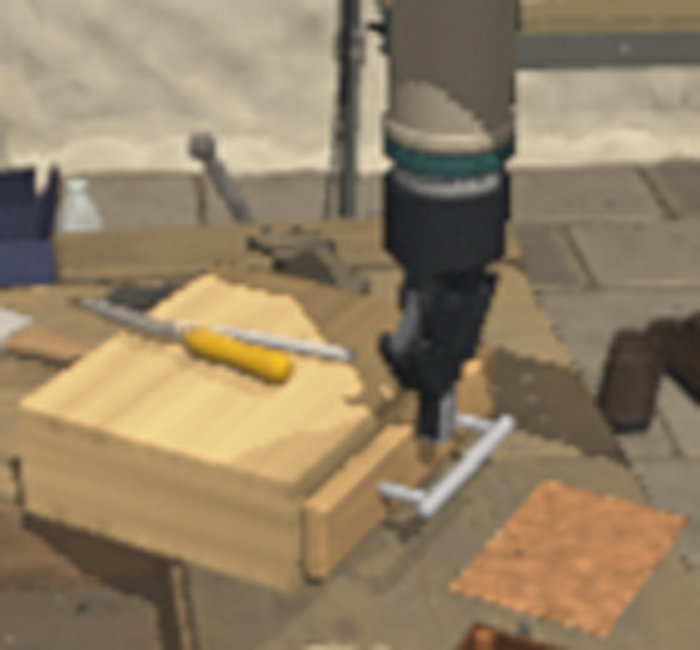

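Request:
carry_out --series '[[[0.3,0,0,0,0,0,0],[0.5,0,0,0,0,0,0],[0.5,0,0,0,0,0,0]]]'

```text
clock: 35.18
eef_pos: [522.3, -223.3, 25.7]
tool_rot: [-3.141, 0.006, -0.31]
force: [1.4, -0.5, -0.4]
width: 0.3
```

Request:
carry_out --series '[[[0.2,0,0,0,0,0,0],[0.3,0,0,0,0,0,0],[0.3,0,0,0,0,0,0]]]'

```text
clock: 35.43
eef_pos: [523.2, -223.6, 25.4]
tool_rot: [-3.14, 0.01, -0.311]
force: [-3.7, 1.8, 4.5]
width: 0.2
```

Request:
carry_out --series '[[[0.2,0,0,0,0,0,0],[0.3,0,0,0,0,0,0],[0.3,0,0,0,0,0,0]]]'

```text
clock: 35.68
eef_pos: [523.0, -223.5, 25.3]
tool_rot: [-3.138, 0.015, -0.311]
force: [-11.9, 3.1, 8.5]
width: -0.2
```

Request:
carry_out --series '[[[0.1,0,0,0,0,0,0],[-1.2,0,0,0,0,0,0],[-1.2,0,-3,0,0,0,0],[-1.2,0,-7,0,0,0,4],[-1.2,0,-11,0,0,0,8.5]]]'

```text
clock: 36.1
eef_pos: [516.3, -221.7, 136.2]
tool_rot: [-3.141, 0.008, -0.311]
force: [1.4, -0.4, -0.2]
width: 23.3
```

```bash
cat > crate.py <<'E'
from h import *
def crate(d,cx,cy,R=85,zr=(44,58)):
    q=cloud(d).reshape(-1,3); l=loc(q); k=(abs(l[:,0]-cx)<R)&(abs(l[:,1]-cy)<R)&(q[:,2]>zr[0])&(q[:,2]<zr[1])
    hs=cv2.cvtColor(d["img"],cv2.COLOR_BGR2HSV).reshape(-1,3); k&=(hs[:,1]>100)
    p=l[k]; r=cv2.minAreaRect(p.astype(np.float32)); print(len(p),"center",np.round(r[0],1),np.round(r[1],1),round(r[2],1)); return r
E
python3 - <<'E'
from h import *
from crate import *
d=get_image("top");s=get_image("side"); cv2.imwrite("pics/t7.png",d["img"])
crate(d,-45,168);crate(s,-45,168)
go([*wld(-45,168),140],np.radians(-17.7))
E
```

```text
198 center [-59.5 197.4] [109.6  60. ] 0.4
214 center [-57.4 194.4] [110.1  62.2] 2.5
shift cm [-14.8  -17.16   0.04] rotvec [ 0.   -0.01 -0.  ] q7 -0.8239271162634468
```

View pics/t7.png

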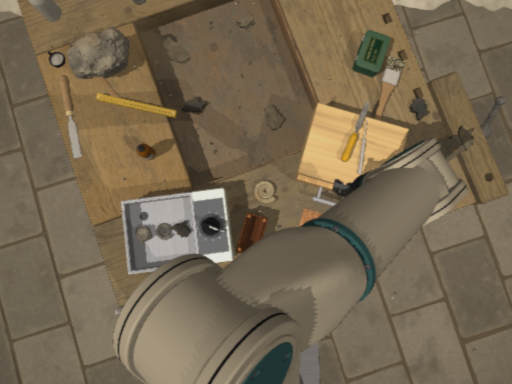

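```bash
python3 - <<'E'
from h import *
go([*wld(-58,195),136],np.radians(-17.7))
E
```

```text
shift cm [-16.11 -19.86   0.43] rotvec [ 0.   -0.01 -0.  ] q7 -0.8239271162634468
```

Request:
carry_out --series '[[[-3,-3,0,0,0,0,0],[-6,-6,0,0,0,0,0],[-8.5,-9.5,0,0,0,0,0],[-11,-13,0,0,0,0,0],[-13.5,-16.5,0,0,0,0,0]]]'

```text
clock: 36.62
eef_pos: [439.8, -27.3, 136.4]
tool_rot: [-3.14, 0.006, -0.311]
force: [-0.1, 0.3, 0.9]
width: 0.2
```

Request:
carry_out --series '[[[-2.5,-3.3,0,0,0,0,0],[-2.5,-3.3,0,0,0,0,0],[-2.5,-3.3,0,0,0,0,0],[-2.5,-3.3,0,0,0,0,0]]]'

```text
clock: 36.95
eef_pos: [427.5, 10.1, 136.8]
tool_rot: [-3.141, 0.005, -0.309]
force: [0.8, -1.0, -0.2]
width: -0.2
```

```bash
python3 - <<'E'
from h import *
from crate import *
s=get_image("side"); crate(s,-58,195); crop(s,220,100,360,240,5,"n1.png")
print(read_state()["qpos"]);go([*wld(-58,196),-8],np.radians(-17.7))
E
```

```text
216 center [-57.7 194.5] [109.2  61.2] 2.0
[-0.71  0.61  0.95  2.19 -0.78  0.73 -1.11]
shift cm [-0.03 -0.49 14.49] rotvec [-0.  0. -0.] q7 -1.1062003822942377
```

View pics/n1.png

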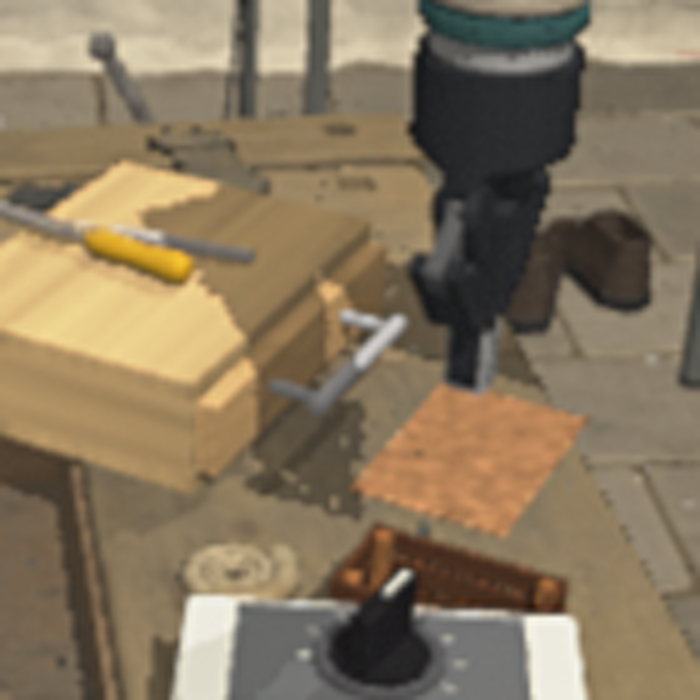

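Request:
carry_out --series '[[[0,0,0,0,0,-0.12,0],[0,0,0,0,0,-0.24,0],[0,0,0,0,0,-0.36,0],[0,0,0,0,0,-0.48,0],[0,0,0,0,0,-0.6,0]]]'

```text
clock: 37.42
eef_pos: [427.8, 7.9, 136.8]
tool_rot: [-3.139, 0.004, 0.291]
force: [-0.9, -0.8, -0.2]
width: -0.1
```

Request:
carry_out --series '[[[0,0,0,0,0,-0.12,0],[0,0,0,0,0,-0.24,0],[0,0,0,0,0,-0.36,0],[0,0,0,0,0,-0.48,0],[0,0,0,0,0,-0.6,0]]]'

```text
clock: 37.83
eef_pos: [427.8, 7.9, 136.8]
tool_rot: [-3.137, 0.001, 0.891]
force: [-0.8, -0.9, 0.1]
width: 0.3
```

Request:
carry_out --series '[[[0,0,0,0,0,-0.12,0],[0,0,0,0,0,-0.24,0],[0,0,0,0,0,-0.36,0],[0,0,0,0,0,-0.37,0],[0,0,0,0,0,-0.37,0]]]'

```text
clock: 38.25
eef_pos: [427.5, 8.5, 136.8]
tool_rot: [-3.136, -0.001, 1.253]
force: [0.1, -0.2, 0.9]
width: 0.0
```

```bash
python3 - <<'E'
from h import *
go([*wld(-58,193),-8],np.radians(72.3))
E
```

```text
shift cm [ 0.25 -0.02 14.48] rotvec [-0.01 -0.   -0.01] q7 0.03742104562687952
```

Request:
carry_out --series '[[[0.2,0,4,0,0,0,0],[0.2,0,8,0,0,0,0],[0.2,0,11,0,0,0,0],[0.2,0,11,0,0,0,0],[0.2,0,11,0,0,0,0]]]'

```text
clock: 38.67
eef_pos: [425.9, 11.3, 25.9]
tool_rot: [-3.132, 0.001, 1.255]
force: [0.6, -0.6, -1.0]
width: 0.3
```

Request:
carry_out --series '[[[0,0,1,0,0,0,0],[0,0,2,0,0,0,0],[0,0,3,0,0,0,0],[0,0,3.3,0,0,0,0],[0,0,3.3,0,0,0,0]]]'

```text
clock: 39.08
eef_pos: [428.3, 12.5, -5.0]
tool_rot: [-3.139, -0.001, 1.258]
force: [0.8, 0.1, 0.2]
width: 0.1
```

Request:
carry_out --series '[[[-0.8,0,0,0,0,0,0],[-1.6,0,0,0,0,0,0],[-2.4,0,0,0,0,0,0],[-3.2,0,0,0,0,0,0],[-4,0,0,0,0,0,0]]]'

```text
clock: 39.5
eef_pos: [416.5, -25.1, -4.2]
tool_rot: [-3.139, -0.003, 1.26]
force: [0.0, 1.0, -0.3]
width: 0.4
```

Request:
carry_out --series '[[[0,0,0,0,0,0,0],[0.6,0,0,0,0,0,0],[0.6,0,-3,0,0,0,0],[0.6,0,-7,0,0,0,0],[0.6,0,-11,0,0,0,0]]]'

```text
clock: 39.92
eef_pos: [416.2, -19.1, 105.5]
tool_rot: [-3.132, 0.0, 1.26]
force: [1.9, -0.2, -0.0]
width: 0.3
```

```bash
python3 - <<'E'
from h import *
from crate import *
s=get_image("side"); crate(s,-58,165); crop(s,220,100,360,240,5,"n2.png")
d=get_image("top"); crate(d,-58,165)
E
```

```text
325 center [-57.6 166.1] [ 64.2 109.3] 89.0
65 center [-26.2 193.9] [24.5 60.2] 60.9
```

View pics/n2.png

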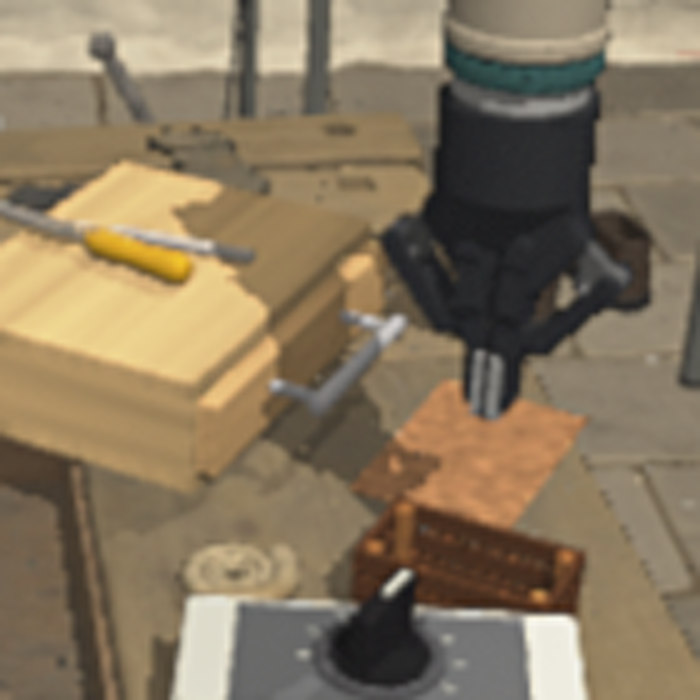

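Request:
carry_out --series '[[[0,0,-2,0,0,0.12,8.5],[0,0,-2,0,0,0.24,8.5],[0,0,-2,0,0,0.36,8.5],[0,0,-2,0,0,0.48,8.5],[0,0,-2,0,0,0.6,8.5]]]'

```text
clock: 40.43
eef_pos: [417.4, -18.7, 124.2]
tool_rot: [-3.135, 0.002, 0.655]
force: [-0.8, -0.2, -0.2]
width: 60.4
```

Request:
carry_out --series '[[[0,0,0,0,0,0.12,8.5],[0,0,0,0,0,0.24,8.5],[0,0,0,0,0,0.36,8.5],[0,0,0,0,0,0.48,8.5],[0,0,0,0,0,0.6,8.5]]]'

```text
clock: 40.85
eef_pos: [417.2, -18.8, 123.9]
tool_rot: [-3.137, 0.006, 0.055]
force: [0.1, -0.1, -0.3]
width: 84.9
```

Request:
carry_out --series '[[[0,0,0,0,0,0.12,8.5],[0,0,0,0,0,0.24,8.5],[0,0,0,0,0,0.36,8.5],[0,0,0,0,0,0.38,8.5],[0,0,0,0,0,0.38,8.5]]]'

```text
clock: 41.27
eef_pos: [417.1, -19.4, 123.7]
tool_rot: [-3.141, 0.007, -0.317]
force: [-0.6, -0.7, -0.4]
width: 85.0
```

```bash
python3 - <<'E'
from h import *
from crate import *
s=get_image("side"); crate(s,-58,165); 
go([*wld(-57.6,165.5),-13],np.radians(-18.2)); print(read_state()["qpos"])
E
```

```text
323 center [-57.2 165.3] [ 64.  109.4] 89.9
shift cm [ 0.17 -0.48 13.68] rotvec [-0.    0.01  0.  ] q7 -0.7616346098553267
[-0.75  0.78  1.21  2.23 -1.01  0.89 -0.76]
```

Request:
carry_out --series '[[[0.2,-0.5,3,0,0.01,0,8.5],[0.2,-0.5,6,0,0.01,0,8.5],[0.2,-0.5,9,0,0.01,0,8.5],[0.2,-0.5,11.5,0,0.01,0,8.5],[0.2,-0.5,11.5,0,0.01,0,8.5]]]'

```text
clock: 41.73
eef_pos: [420.7, -14.9, 8.4]
tool_rot: [-3.14, -0.005, -0.317]
force: [-1.0, -0.8, -1.7]
width: 84.9
```

Request:
carry_out --series '[[[0,0,1,0,0,0,8.5],[0,0,2,0,0,0,8.5],[0,0,2,0,0,0,5.3],[0,0,2,0,0,0,5.3],[0,0,2,0,0,0,5.3]]]'

```text
clock: 42.15
eef_pos: [422.6, -16.2, -8.2]
tool_rot: [3.14, -0.0, -0.319]
force: [0.3, -1.1, -2.6]
width: 59.1
```

Request:
carry_out --series '[[[0,0,0,0,0,0,5.3],[0,0,0,0,0,0,5.3]]]'

```text
clock: 42.32
eef_pos: [422.6, -16.2, -8.2]
tool_rot: [3.14, -0.001, -0.319]
force: [0.2, -1.7, 3.8]
width: 59.0
```

```bash
python3 - <<'E'
from h import *
from crate import *
s=get_image("side"); crop(s,220,100,360,240,5,"n3.png"); d=get_image("top");crate(d,-58,165);crate(s,-58,165,58)
st=read_state();print(st["qpos"],loc(st["eef_pos"]),st["eef_pos"],st["width"],st["tool_rot"])
E
```

```text
35 center [-14.5 185.5] [20.  22.5] 1.5
222 center [-56.8 166.3] [110.5  62.7] 0.9
[-0.23  0.77  0.3   2.29 -1.1   0.23 -0.81] [-54.22 165.4 ] [422.63 -16.15  -8.22] 58.85696933163624 [ 3.14 -0.   -0.32]
```

View pics/n3.png

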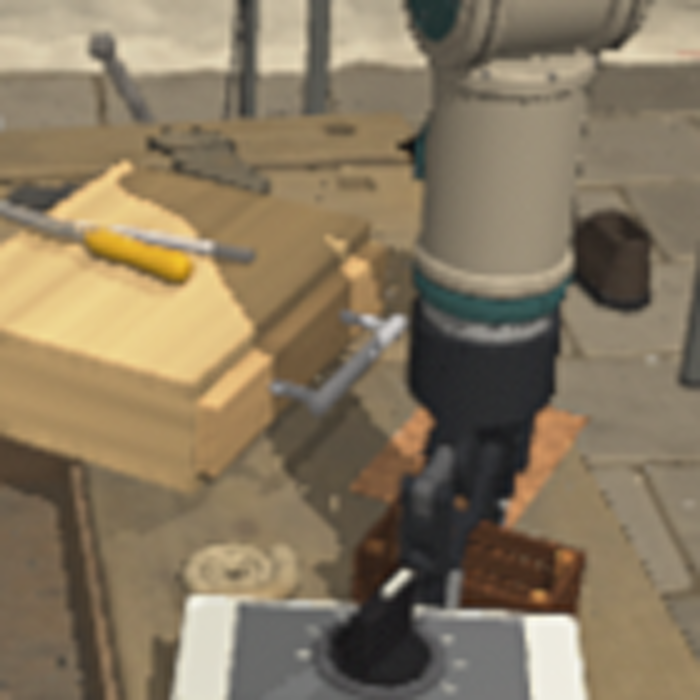

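Request:
carry_out --series '[[[0,0,-2,0,0,0,5.3],[0,0,-4,0,0,0,5.3],[0,0,-5.5,0,0,0,5.3],[0,0,-5.5,0,0,0,5.3],[0,0,-5.5,0,0,0,5.3]]]'

```text
clock: 42.83
eef_pos: [422.5, -15.1, 46.3]
tool_rot: [3.141, -0.0, -0.319]
force: [0.7, 0.1, -2.6]
width: 58.8
```

```bash
python3 - <<'E'
from h import *
st=read_state();print(st["qpos"],st["width"])
go([*wld(0,2.8),46],np.radians(72.3))
E
```

```text
[-0.39  0.69  0.54  2.27 -0.93  0.41 -0.96] 58.81131712576123
shift cm [ 5.63 16.3   0.04] rotvec [ 0.   -0.    1.56] q7 -0.9596942071933982
```

Request:
carry_out --series '[[[1,3,0,0,0,-0.12,5.3],[2,6,0,0,0,-0.24,5.3],[3,9,0,0,0,-0.36,5.3],[4.5,12.5,0,0,0,-0.48,5.3],[5.6,16,0,0,0,-0.6,5.3]]]'

```text
clock: 43.25
eef_pos: [425.0, -186.1, 45.0]
tool_rot: [-3.14, 0.002, 0.287]
force: [0.9, -0.5, -3.0]
width: 58.9
```

Request:
carry_out --series '[[[0,0,0,0,0,-0.12,5.3],[0,0,0,0,0,-0.24,5.3],[0,0,0,0,0,-0.36,5.3],[0,0,0,0,0,-0.48,5.3],[0,0,0,0,0,-0.6,5.3]]]'

```text
clock: 43.67
eef_pos: [424.2, -184.5, 45.0]
tool_rot: [-3.139, 0.0, 0.885]
force: [-1.1, 1.5, -3.7]
width: 59.0
```

Request:
carry_out --series '[[[0,0,0,0,0,-0.12,5.3],[0,0,0,0,0,-0.24,5.3],[0,0,0,0,0,-0.36,5.3],[0,0,0,0,0,-0.38,5.3],[0,0,0,0,0,-0.38,5.3]]]'

```text
clock: 44.08
eef_pos: [424.4, -184.7, 45.4]
tool_rot: [-3.139, -0.001, 1.258]
force: [0.3, 0.3, -3.2]
width: 59.0
```

```bash
python3 - <<'E'
from h import *
from crate import *
st=read_state();print(st["qpos"],st["width"],st["force"])
s=get_image("side"); crop(s,220,80,360,220,5,"n4.png"); d=get_image("top");crate(s,0,0,95,(88,115));crate(d,0,0,95,(88,115))
go([*wld(0,2.8),0],np.radians(72.3))
E
```

```text
[ 0.25  0.65  0.15  2.16 -0.26  0.35  0.3 ] 58.96079275103819 [ 0.34  0.31 -3.24]
275 center [-0.   1.7] [ 59.6 115.6] 0.2
156 center [-7.4 36.8] [72.8 43.6] 1.2
shift cm [-0.23  0.12  4.58] rotvec [-0.    0.   -0.01] q7 0.2991896645678913
```

View pics/n4.png

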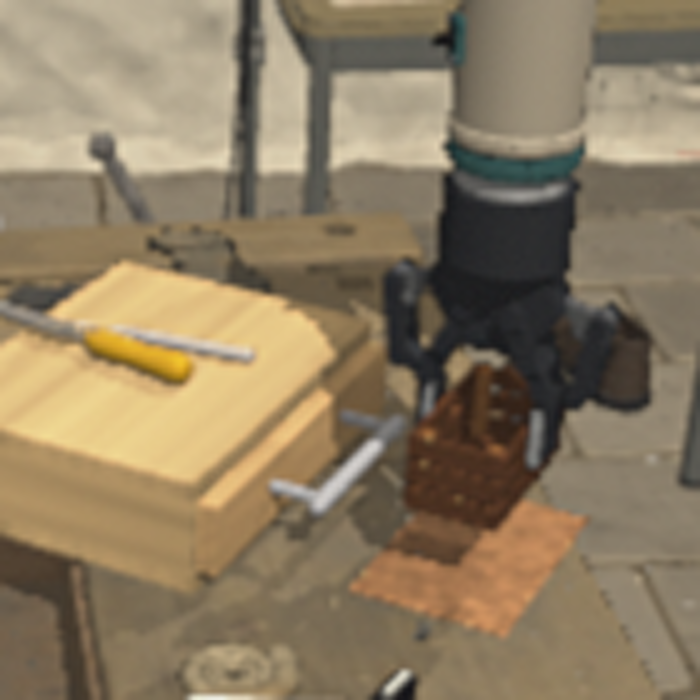

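Request:
carry_out --series '[[[-0.2,0.1,1.5,0,0,0,5.3],[-0.2,0.1,3,0,0,0,5.3],[-0.2,0.1,4.3,0,0,0,5.3],[-0.2,0.1,5,0,0,0,5.3],[-0.2,0.1,5.1,0,0,0,5.3]]]'

```text
clock: 44.6
eef_pos: [423.9, -186.7, -6.2]
tool_rot: [-3.137, 0.0, 1.258]
force: [0.5, 0.1, -2.6]
width: 59.0
```

Request:
carry_out --series '[[[0,0,0.1,0,0,0,5.3],[0,0,0.1,0,0,0,5.3],[0,0,0.1,0,0,0,5.3]]]'

```text
clock: 44.85
eef_pos: [425.2, -187.4, -5.9]
tool_rot: [-3.14, 0.001, 1.259]
force: [0.4, -0.6, -2.7]
width: 59.0
```

```bash
python3 - <<'E'
from h import *
from crate import *
st=read_state();print(loc(st["eef_pos"]),st["eef_pos"],st["force"],st["width"])
s=get_image("side"); d=get_image("top");crate(s,0,0,72);crate(d,0,0,72)
E
```

```text
[0.32 3.09] [ 425.25 -187.36   -5.89] [ 0.35 -0.61 -2.73] 58.96176721013259
179 center [1.2 0.3] [ 59.1 113.3] 0.1
124 center [-2.9 36.3] [41.6 66.1] 88.7
```

Request:
carry_out --series '[[[0,0,0.1,0,0,0,5.3],[0,0,0.15,0,0,0,5.3],[0,0,0.15,0,0,0,5.3]]]'

```text
clock: 45.2
eef_pos: [425.3, -187.5, -7.1]
tool_rot: [-3.141, 0.001, 1.259]
force: [0.2, -0.4, -2.3]
width: 58.9
```

Request:
carry_out --series '[[[0,0,0,0,0,0,8.5],[0,0,0,0,0,0,8.5],[0,0,0,0,0,0,8.5],[0,0,-3,0,0,0,8.5],[0,0,-6,0,0,0,8.5]]]'

```text
clock: 45.62
eef_pos: [423.9, -187.0, 52.4]
tool_rot: [-3.137, 0.0, 1.259]
force: [0.4, 0.3, 0.7]
width: 85.2
```

Request:
carry_out --series '[[[0,0,-4,0,0,0,8.5],[0,0,-8,0,0,0,8.5],[0,0,-12,0,0,0,8.5],[4,0,-14,0,0,0,8.5],[8,0,-15,0,0,0,8.5]]]'

```text
clock: 46.03
eef_pos: [450.6, -115.9, 205.8]
tool_rot: [3.136, 0.001, 1.253]
force: [1.0, 0.3, -1.1]
width: 85.0
```

Request:
carry_out --series '[[[4,0,0,0,0,0,8.5],[8,0,0,0,0,0,8.5],[12,0,0,0,0,0,8.5],[16,0,0,0,0,0,8.5],[20,0,0,0,0,0,8.5]]]'

```text
clock: 46.45
eef_pos: [510.5, 78.8, 202.3]
tool_rot: [-3.141, 0.0, 1.26]
force: [0.4, -0.4, 0.1]
width: 85.0
```

```bash
python3 - <<'E'
from h import *
from crate import *
s=get_image("side"); d=get_image("top");crate(s,0,0,68);crate(d,0,0,68)
cv2.imwrite("pics/tf.png",d["img"]);crop(s,200,110,350,240,5,"sf.png");crop(d,280,150,420,280,5,"tfc.png")
print(read_state()["eef_pos"])
E
```

```text
214 center [ 1.5 -0.3] [ 59.6 113.7] 0.0
286 center [-0.6  1. ] [ 59.9 111. ] 0.5
[511.82  85.28 201.66]
```

View pics/tf.png

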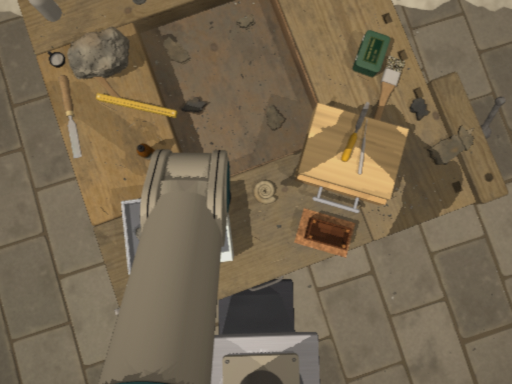

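View pics/sf.png

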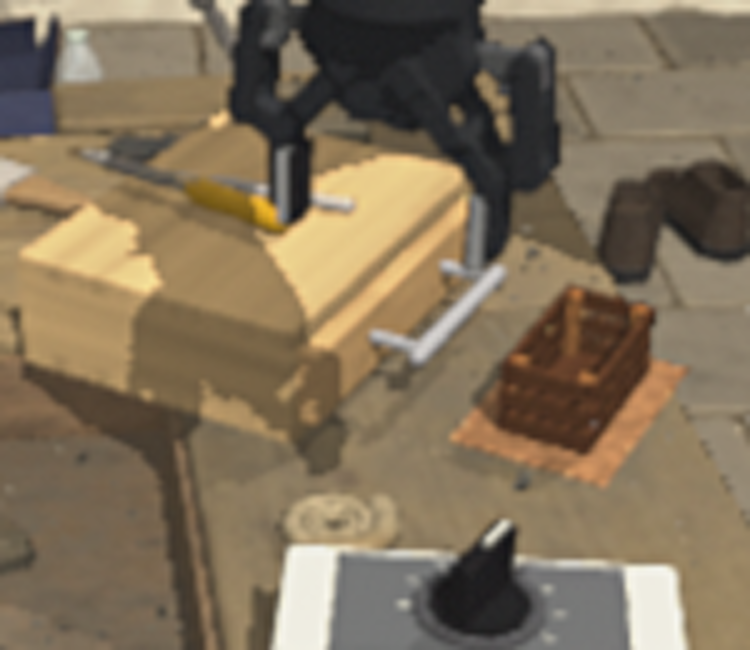

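View pics/tfc.png

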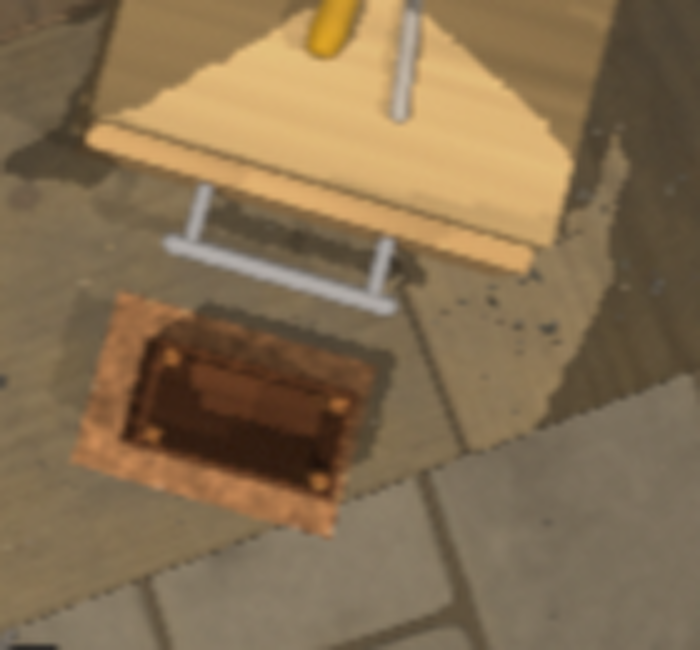

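Request:
carry_out --series '[[[-4,0,-2,0,0,0,8.5],[-8,0,-4,0,0,0,8.5],[-12,0,-5,0,0,0,8.5],[-16,0,-5,0,0,0,8.5],[-20,0,-5,0,0,0,8.5]]]'

```text
clock: 46.97
eef_pos: [449.3, -113.6, 253.2]
tool_rot: [3.14, 0.0, 1.26]
force: [-0.3, -0.8, -0.9]
width: 85.1
```

Request:
carry_out --series '[[[-2,0,0,0,0,0,8.5],[-2,0,0,0,0,0,8.5],[-2,0,0,0,0,0,8.5],[-2,0,0,0,0,0,8.5]]]'

```text
clock: 47.3
eef_pos: [443.8, -129.9, 252.1]
tool_rot: [-3.14, -0.0, 1.26]
force: [0.5, 0.0, -0.4]
width: 85.0
```

```bash
python3 dialchk.py; python3 - <<'E'
from crate import *
s=get_image("side"); crate(s,0,0,68); P=cloud(get_image("top")); print(P[153,146],P[190,265])
crop(get_image("top"),110,170,290,290,4,"fin.png"); print(read_state()["clock"])
E
```

```text
c [454.17 121.19] 87 bar dir -114.33094715676636
tab [441.17  89.13] -112.08070974748719 34.59744412186733
213 center [ 1.7 -1.1] [ 59.7 113.8] 0.8
[650.42 287.26  70.18] [548.4  -27.21   0.52]
47.55
```

View pics/fin.png

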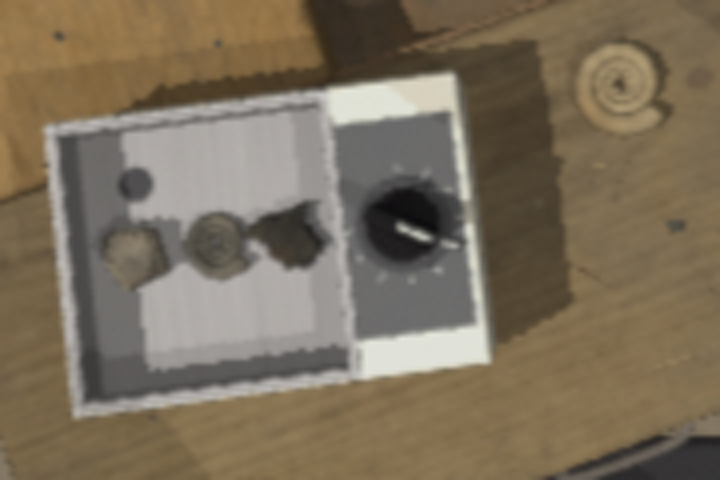

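```bash
python3 - <<'E'
from h import *
A=[];C=[];I=[]
for i in range(8):
    d=get_image("top");Z=cloud(d)[...,2];m=abs(Z-114)<4;m[:,245:]=0;m[:190]=0;m[270:]=0;m[:,:180]=0
    vv,uu=np.nonzero(m);p=ray(d,uu,vv,114)[:,:2];c=p.mean(0);w=np.linalg.svd(p-c)[2][0];A.append(np.degrees(np.arctan2(w[1],w[0]))%180-180);C.append(c);I.append(d["img"].astype(float).min(2))
c=np.mean(C,0);g=np.mean(I,0);print("bar",np.mean(A),np.std(A),c)
vv,uu=np.mgrid[226:236,218:227];ww=g[226:236,218:226+1];print(ww.round(0).astype(int))
b=np.median(ww);
for z,box,name in((82,(229,233,219,224),"tab"),(114,(220,234,208,218),"ptr")):
    v,u=np.mgrid[box[0]:box[1],box[2]:box[3]];wt=np.clip(g[box[0]:box[1],box[2]:box[3]]-(100 if name=="tab" else 60),0,None)
    q=ray(d,u.ravel(),v.ravel(),z)[:,:2];q=np.average(q,axis=0,weights=wt.ravel());e=q-c;print(name,np.degrees(np.arctan2(e[1],e[0])),np.hypot(*e))
E
```

```text
bar -114.08790626873939 0.27048054132426297 [454.   120.74]
[[ 16  26  43  52  57  66  77 102 166]
 [ 18  27  43  52  57  72  93 121 176]
 [ 41  40  48  52  59  81  97 113 167]
 [ 71  53  67  74  68  71  76  93 141]
 [ 60  63 107 125 118 109  88  77 114]
 [ 48  71 105 130 148 156 127  92 132]
 [ 65  79  84  92 103 109 100 100 138]
 [ 73  79  83  95 104 106 106 108 131]
 [ 78  83  95 104 107 107 107 108 127]
 [ 82  96 105 107 107 107 107 108 125]]
tab -113.83702711102019 33.157883282295614
ptr -110.90322602605386 11.611326365543972
```

Bar and tab agree within about 1°, so everything matches the request. Handing in.

```bash
python3 -c "
from cell import *
print(read_state()['force']); print(finish_job())"
```

```text
[ 0.2112582  -0.84695869 -0.04269798]
the job is handed in; nothing more can be done
None
```

The job is handed in at about 48 s of the 208 s allowed. The cleaner is loaded with all three specimens, the drawer is shut, the crate is back on its mat and the dial is set.

**What I did**
- I turned the dial first, then set the crate aside and pulled the drawer open about 139 mm.
- I moved the fossil, ammonite and slate into the basin, then pushed the drawer shut until it stopped.
- The crate had been knocked about 3 cm towards the cleaner while it stood aside. I nudged it clear, gripped it again and put it back on the mat.

**Last checks**
- **Specimens:** all three are visible lying in the basin, and the drawer was empty before I shut it.
- **Drawer:** the handle is at its starting pixels, within about a pixel.
- **Crate:** upright, within about 2 mm and 1° of the mat centre in both views.
- **Dial:** the grip bar reads −114.1° and the tab −113.8°, and the tab has not moved. A rougher estimate from the white line's centroid gave −110.9°, about 3° off. I trusted the bar reading and the picture, where the two lines run straight on.
- **Bystanders:** the large ammonite is where it was. The glue bottle still stands, but I did not measure its position again.

**What disagreed or went wrong**
- **Finger ends:** they sat about 29 mm farther back than the reported TCP. My first try at the dial closed above it without touching, and I corrected for the offset afterwards.
- **Force peaks:** about 75 N at the wrist for a moment at the end of the drawer pull, where two arm joints were at their limits (the wrist limit is 120 N). There was also about 20 N of contact while reaching for the slate.

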